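Release the depth gauge from the ram rig and return it to its holder

TASK

The green depth gauge is locked in the test rig by the steel ram: turn the yellow knob clockwise (seen from above) to its stop, so that the ram is drawn fully back, without touching the other knobs or the red button crowded round it. Then lift the gauge out by its end faces, stand it upright on the black mat and let go of it, take it again by its long sides and set it fully down, upright, in the green holder. Leave the ram drawn back, all the other loose things where they are, and let go.

Things in the scene. Friction and masses are not known exactly. Their poses are not given: they have to be found in the camera images.
- yellow (a joint): angle of the yellow knob, rad: 0 at the start, grows as it is turned clockwise seen from above, end stop at 1.35. Geared to the ram (0.06 m over the 1.35 rad); friction about 0.05 N m; it stays where it is left
- yellow_grip (a point): point to grip on the yellow knob's upright axis. Upright bar 50 mm long (its own x, turning with it), 14 mm thick (its own y), this point 10 mm below the bar's top, 26 mm above its 50 mm disc. One of six controls about 69 mm apart, two rows of three; its place and starting direction vary. Neighbours are as tall, their bar ends up to 42 mm from this axis; the deck is 50 mm above the table
- blue_base: blue bar knob, a neighbour on the rig's deck, same size as the yellow one (the body is its 58 mm base disc, origin on the deck on the knob's axis); must not be touched
- black_base: black bar knob, a neighbour on the rig's deck, same size as the yellow one (the body is its 58 mm base disc, origin on the deck on the knob's axis); must not be touched
- white_base: white bar knob, a neighbour on the rig's deck, same size as the yellow one (the body is its 58 mm base disc, origin on the deck on the knob's axis); must not be touched
- grey_base: grey bar knob, a neighbour on the rig's deck, same size as the yellow one (the body is its 58 mm base disc, origin on the deck on the knob's axis); must not be touched
- stop_base: red push button, 36 mm across, in a 52 mm black housing, total 22 mm tall, a neighbour on the deck (origin on the deck); must not be touched
- ram (a joint): travel of the square steel ram, m: 0 = its nose is 14 mm deep in the gauge's notch and locks it in the nest, 0.06 = fully drawn back, its nose then 46 mm clear of the gauge's tower. Driven by the yellow knob
- nest (a point): centre of the nest's floor on the rig, 12 mm above the table, axes the rig's. Ram and its 50 mm tall grey housing (from y = 72 mm) on the +y side, ram 30 mm above this floor. Cheeks 75 mm tall, 36 mm wide in y at x = +-22.5 mm: the gauge can be gripped there only on its +y and -y end faces. Lips 8 mm high round its foot's ends, 2 mm play. The control box begins at x = 47 mm
- gauge_mid (a point): middle of the green depth gauge, 36 mm above its underside; z up. Foot 40 (x) x 64 (y) x 18 mm tall, on it a tower 30 (x) x 52 (y) up to 72 mm, dial and stem on top up to 82 mm; 0.2 to 0.42 kg. Notch 18 mm wide, 22 to 38 mm above the underside, in the tower's +y end face (whole above it). It starts standing in the nest, axes along the nest's
- mat_top (a point): centre of the upper face of the black rubber mat, 120 x 120 x 4 mm, fixed on the table between the rig and the rack; the place to set the gauge down to change grip
- slot_green (a point): centre of the floor (16 mm above the table) of the green holder: pocket 46 (x) by 70 (y) mm for the gauge's foot, either way round. End walls 75 mm tall, 44 mm wide in x, at y = +-35 mm, so the gauge goes in only when held by its +x and -x long sides; the x sides have lips 8 mm tall. Three such holders side by side along y, 87 mm apart, their order varies
- slot_blueh (a point): the same point of the blue holder; the blue gauge stands in it
- slot_orange (a point): the same point of the orange holder, empty; not for the green gauge
- gauge_blue_mid (a point): middle (36 mm up) of the blue gauge, of the same shape, standing in the blue holder; leave alone
- bolt1_mid (a point): rusty fang bolt lying flat, 150 mm long, 38 mm tall; its middle; leave alone
- bolt2_mid (a point): the other rusty fang bolt, likewise
- ring_mid (a point): chrome ring gauge lying flat, 84 mm across, 22 mm tall; its middle; leave alone
- clip_mid (a point): grey iron clip plate lying flat, 120 x 70 mm, up to 28 mm tall; leave alone
- can_mid (a point): upright can, 60 mm across, 150 mm tall; its middle; leave alone
- wrench_grip (a point): steel wrench 200 mm long lying flat; a point on its handle; leave alone
Things that resemble listed ones, but are neither listed nor needed, are in the scene too. Leave any orange look-alike of the part that bears gauge_mid alone.

How it is judged:
On the way, in this order (a step that is already met when the one before it is completed fails the run):
1. the yellow knob is turned to its stop and the ram drawn back (at least 54 of 60 mm) while the gauge is in the nest (value of joint ram above 0.054 m and distance between gauge_mid and nest below 0.042 m), for 0.2 s.
2. the gauge stands upright on the mat (its middle over the mat) and the fingers touch nothing (x of gauge_mid in the frame of mat_top between -0.06 and 0.06 m and y of gauge_mid in the frame of mat_top between -0.06 and 0.06 m and z of gauge_mid in the frame of mat_top between 0.032 and 0.04 m and angle between gauge_mid's own z axis and vertical below 0.08 rad and contact force between the fingers and anything else below 0.2 N), for 0.2 s.
At the end, for the whole second after the job is handed in: the green gauge stands on the floor of the green holder (middle within 7 mm of the slot's centre, height within 4 mm, upright within 0.06 rad), the ram is still drawn back at least 52 of 60 mm, and the fingers touch nothing (horizontal distance between gauge_mid and slot_green below 0.007 m and z of gauge_mid in the frame of slot_green between 0.032 and 0.04 m and angle between gauge_mid's own z axis and vertical below 0.06 rad and angle between the y axis of gauge_mid and the y axis of slot_green, either way round below 0.12 rad and value of joint ram above 0.052 m and contact force between the fingers and anything else below 0.2 N).
It fails at once if another knob or the red button is touched (over 1 N) (contact force between any of blue_base, black_base, white_base, grey_base, stop_base and anything else above 1 N).
It fails at once if another loose thing is moved by more than 20 mm (distance of any of gauge_blue_mid, bolt1_mid, bolt2_mid, ring_mid, clip_mid, can_mid, wrench_grip from where it was at the start of the episode above 0.02 m).
It also fails if it takes over 67 s, if anything falls off the work surface, if the arm or the gripper's body presses on something with over 40 N, if the wrist force passes 120 N, or if a joint passes its speed limit or range.

ROBOT

A 6-joint arm with a two-finger parallel gripper is mounted at the origin on the work surface. World frame = base frame: x ahead of the robot, y to its left, z up, the work surface at z = 0. Lengths are in m, angles in rad, forces in N, time in s.
With the tool pointing down it reaches from about 0.425 to 0.95 m from the base axis. Payload 3.5 kg.
Tool frame: the origin (TCP) lies between the finger pads; the fingertips stand 14 mm ahead of it and the grasp point (between the pads) lies 5 mm behind it; z points along the fingers, x is the direction in which the jaws open and shut, and the axes are right-handed (so a half turn about z gives the same grasp; the last joint's range is limited). The gripper opens to 85 mm and grips with 20 to 120 N. Pads are 22 mm wide; open, the fingers measure 114 mm over their backs; the gripper's body (76 mm by 85 mm) begins 54 mm behind the grasp point. The pads swing forward as they close: fully open they stand 13 mm farther back than shut.
Start: joints at [-1.276, 0.286, 1.577, -0, 1.279, -0.15], TCP at [0.29, -0.609, 0.245] pointing down, gripper open.
Joint ranges: [-2.77, 2.77], [-0.9, 2.22], [0.21, 2.48], [-1.53, 4.67], [0.24, 2.81], [-2.84, 2.84]. Speed limits (rad/s): [2.79, 2.79, 3.14, 3.14, 3.14, 3.14].

INTERFACE

Orientations are given as a unit quaternion [w, x, y, z].
In Python, from rig import bot gives the robot as it stands.
- The arm moves only by the tool arm_command, never from a script. Its argument "deltas" is a list of rows, each a list of 3 entries, a list of its own where there are three numbers: the shift along the tool's x, y, z in cm, then the turn, a rotation vector about the tool's x, y, z in rad, then the opening, from 0 (shut) to 1 (fully open). In form: [[[tx, ty, tz], [rx, ry, rz], hand], ...]. A call has 1 to 20 rows; each row shifts and turns the commanded pose from where the row before left it, along the tool's axes as they then stand; what a row does not reach is not made up. A row lasts 1/12 s, in which the tool goes at most 41.7 mm and 7.16 degrees, less where a joint would pass 70% of its speed; a pose out of reach is approached as far as the arm can. A call is refused whole if a number of a shift passes 4.17 or a number of a turn 0.125, either way. A call with a gripper value outside its range is refused whole. The fingers move at their own pace and stop on an object; the grip force is fixed at half the most. Time passes only in rows, so rows that do not move let the fingers close. It gives the time, the measured TCP pose, the force and the opening at its end, in the units of the state.
- bot.observe(): the state, without advancing time (a new reading comes with each control period).
- bot.get_image(name): name is "scene" or "top" or "wrist"; returns a dict with "frame" (480x640x3 uint8, red, green, blue), "fx", "fy", "cx", "cy" (pixels), "pose" (4x4, takes a point from camera to world coordinates); the wrist camera has in their place "T_tool_cam" (4x4, takes a point from camera to tool coordinates, whose origin is the TCP and whose axes are the tool frame's). Camera axes: x right, y up, looking along -z (the intrinsics and any distortion apply to the point x, -y, -z); pixel columns grow to the right and rows downward; lengths in m; the calibration is good to about 2 mm. A picture is of the moment at which its call begins: read the wrist's pose just before it. There is no depth.
- bot.close_job(): hands the job in, once; it reports no verdict.
The state is a dict: "t": time; "joints": joint angles; "joint_velocities": joint speeds; "effort": joint torques, N m; "eef_pos": TCP position; "orientation": TCP orientation; "force": force on the tool from outside, world axes, zero at the start; "torque": the same for the moment, N m; "grip_width": opening from 0.0 (shut) to 1.0 (fully open).
Only numpy, scipy, OpenCV 4.12 (cv2) and the standard library are available. Lean on these libraries where they do the work, as an engineer would, in place of code of your own. Each camera call takes 0.05 s, during which the arm holds its last target.

## Working session

There is one attempt and no reset: what is moved stays moved. The work goes in short steps, Python scripts to look and compute and a tool call to move; the robot and the scene stay as the last step left them, time stands still between calls to the robot, and variables do not carry over. Pictures are saved under pics/ and viewed, and the job is handed in when it is done.

Besides the shell and the picture viewer there is one more tool, called after ">>>" as name(argument=value, ...), one argument or row to a line, values as JSON. arm_command: Moves the arm, as the interface text tells. Its arguments: {"type":"object","properties":{"deltas":{"type":"array"}},"required":["deltas"]}

```bash
ls; mkdir -p pics; python3 - <<'E'
from rig import bot
import cv2,pickle
s=bot.observe();print(s)
for n in ["scene","top","wrist"]:
    s=bot.observe()
    d=bot.get_image(n);pickle.dump((s,d),open(f"{n}0.pkl","wb"))
    cv2.imwrite(f"pics/{n}0.png",d["frame"][:,:,::-1])
    print({k:v for k,v in d.items() if k!="frame"})
E
```

```text
pics
{'t': 0.0, 'joints': array([-1.27602063e+00,  2.87200759e-01,  1.57816208e+00,  2.40195171e-05,
        1.27854441e+00, -1.49979666e-01]), 'joint_velocities': array([-0.00128213, -0.00100753, -0.00075907, -0.00258974, -0.00081894,
       -0.00088736]), 'effort': array([ 2.49933428e-04, -4.05973649e+01, -2.92628431e+01, -7.75051149e-05,
        5.71089622e-03,  1.00577688e-05]), 'eef_pos': array([ 0.29027649, -0.60872746,  0.24393179]), 'orientation': array([-7.65690373e-04,  8.45644389e-01, -5.33745471e-01, -8.67862183e-04]), 'force': array([-0.64180395,  0.62275019, -0.19373917]), 'torque': array([ 0.00173625,  0.00128412, -0.0239872 ]), 'grip_width': 1.0027796598833607}
{'fx': 453.08857014172145, 'fy': 453.08857014172145, 'cx': 310.7090890239034, 'cy': 240.1256195147168, 'pose': array([[-0.41029379, -0.73002112,  0.54656031,  1.11496849],
       [ 0.91191034, -0.32260183,  0.25366826,  0.27038624],
       [-0.00886183,  0.60249251,  0.79807534,  0.99089798],
       [ 0.        ,  0.        ,  0.        ,  1.        ]])}
{'fx': 487.3646878147057, 'fy': 487.3646878147057, 'cx': 321.44788655217815, 'cy': 234.98171746706032, 'pose': array([[-0.01898947,  0.98565582, -0.16769616,  0.26048886],
       [-0.99981644, -0.01829339,  0.0056948 ,  0.0101092 ],
       [ 0.00254538,  0.16777352,  0.98582228,  1.53763396],
       [ 0.        ,  0.        ,  0.        ,  1.        ]])}
{'fx': 333.1336555489187, 'fy': 333.1336555489187, 'cx': 320.1652825310447, 'cy': 245.00089329448042, 'T_tool_cam': array([[ 9.99998894e-01,  9.94430478e-04, -1.10551103e-03,
         4.44692961e-04],
       [ 6.40838423e-04, -9.59102710e-01, -2.83057558e-01,
        -7.22210549e-02],
       [-1.34177969e-03,  2.83056537e-01, -9.59102287e-01,
        -1.30041326e-01],
       [ 0.00000000e+00,  0.00000000e+00,  0.00000000e+00,
         1.00000000e+00]])}
```

View pics/scene0.png

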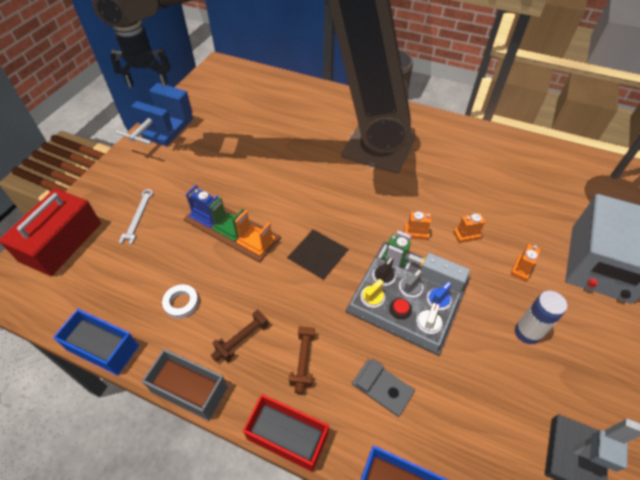

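View pics/top0.png

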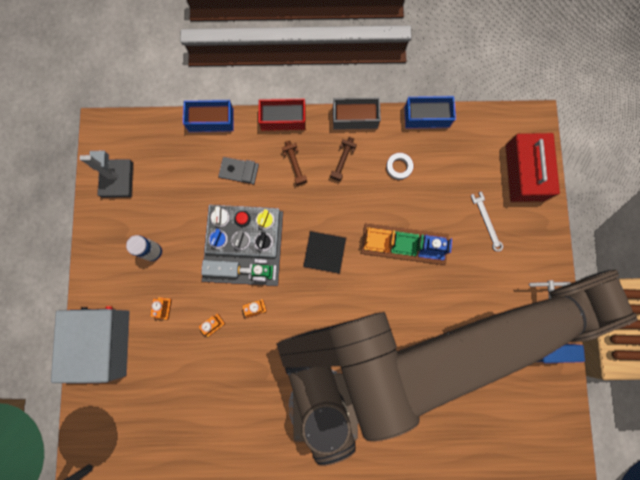

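View pics/wrist0.png

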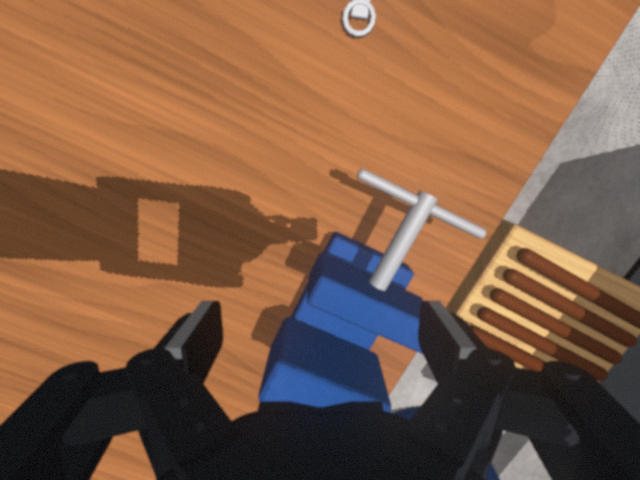

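```bash
cat > h.py <<'E'
import numpy as np,cv2,pickle
def load(n): return pickle.load(open(n,"rb"))
def ray(d,u,v,s=None):
    T=d["pose"] if "pose" in d else tool(s)@d["T_tool_cam"]
    c=np.array([(u-d["cx"])/d["fx"],-(v-d["cy"])/d["fy"],-1.])
    return T[:3,3],T[:3,:3]@c
def tool(s):
    from scipy.spatial.transform import Rotation as R
    q=s["orientation"];T=np.eye(4);T[:3,:3]=R.from_quat([q[1],q[2],q[3],q[0]]).as_matrix();T[:3,3]=s["eef_pos"];return T
def plane(d,u,v,z,s=None):
    o,r=ray(d,u,v,s);return o+r*(z-o[2])/r[2]
def proj(d,P,s=None):
    T=d["pose"] if "pose" in d else tool(s)@d["T_tool_cam"]
    p=T[:3,:3].T@(np.asarray(P)-T[:3,3]);return d["cx"]+d["fx"]*p[0]/-p[2],d["cy"]-d["fy"]*p[1]/-p[2]
def crop(d,x0,y0,x1,y1,f,name):
    im=cv2.resize(d["frame"][y0:y1,x0:x1,::-1],None,fx=f,fy=f,interpolation=cv2.INTER_CUBIC);cv2.imwrite(name,im)
def snap(n,tag):
    from rig import bot
    s=bot.observe();d=bot.get_image(n);pickle.dump((s,d),open(f"{n}{tag}.pkl","wb"));return s,d
E
python3 - <<'E'
from h import *
s,d=load("top0.pkl");crop(d,190,195,310,295,6,"pics/top0_rig.png");crop(d,290,215,460,275,4,"pics/top0_rack.png")
s,d=load("scene0.pkl");crop(d,340,225,480,355,5,"pics/scene0_rig.png")
E
```

```text
(no output)
```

View pics/top0_rig.png

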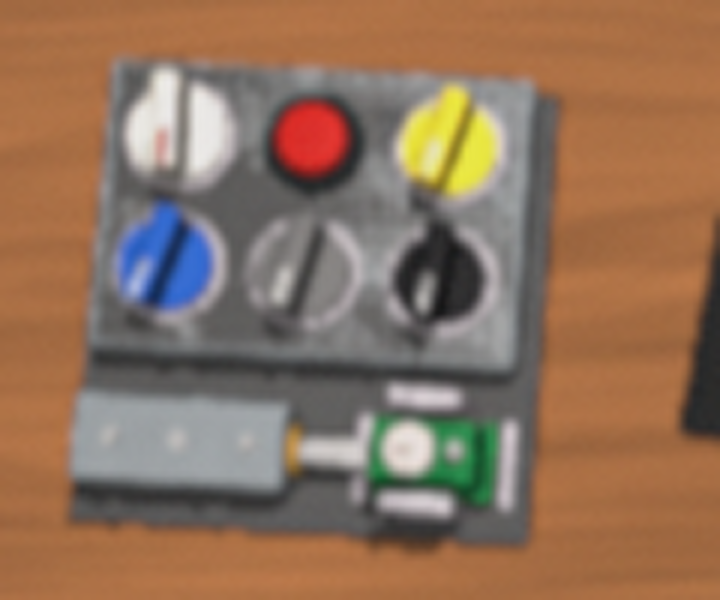

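View pics/top0_rack.png

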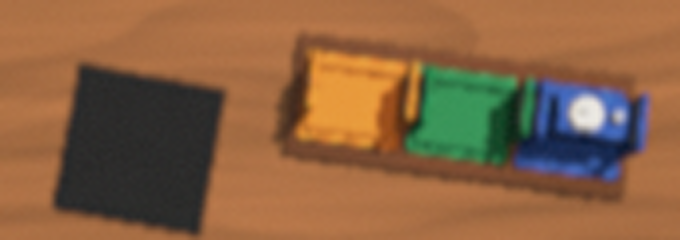

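View pics/scene0_rig.png

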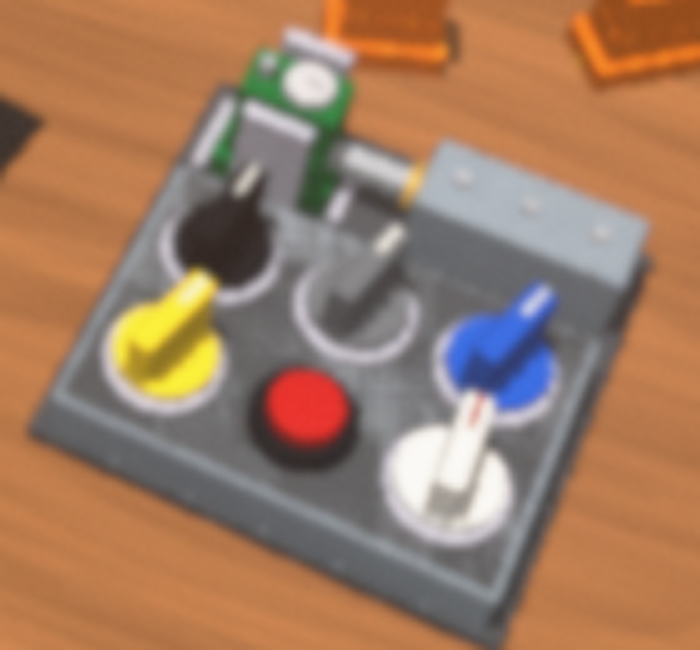

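```bash
cat >> h.py <<'E'
def tri(rs):
    A=np.zeros((3,3));b=np.zeros(3)
    for o,r in rs:
        r=r/np.linalg.norm(r);M=np.eye(3)-np.outer(r,r);A+=M;b+=M@o
    p=np.linalg.solve(A,b);return p,[np.linalg.norm((np.eye(3)-np.outer(r,r)/(r@r))@(p-o)) for o,r in rs]
E
python3 - <<'E'
from h import *
s,t=load("top0.pkl");s,c=load("scene0.pkl")
print("yellow",tri([ray(t,264.5,218.3),ray(c,375.6,287)]))
print("gauge dial",tri([ray(t,190+408/6,195+447/6),ray(c,340+310/5,225+83/5)]))
f=lambda u,v,z:plane(t,190+u/6,195+v/6,z).round(4)
print("deck corners",f(112,62,.05),f(538,80,.05),f(515,370,.05),f(90,350,.05))
g=lambda u,v,z:plane(t,290+u/4,215+v/4,z).round(4)
print("mat",[g(*p,.004) for p in [(83,65),(223,92),(198,233),(55,205)]])
print("green holder floor-ish",g(462,115,.03),"orange",g(355,95,.03),"rack corners",g(300,35,.02),g(632,75,.02),g(620,200,.02),g(283,152,.02))
E
```

```text
yellow (array([0.56098985, 0.17496204, 0.08912996]), [np.float64(0.0016261807434126418), np.float64(0.0016261807434126427)])
gauge dial (array([0.4066306 , 0.19285716, 0.08496975]), [np.float64(0.0003084632447773524), np.float64(0.0003084632447774532)])
deck corners [0.6141 0.3523 0.05  ] [0.6004 0.1304 0.05  ] [0.4486 0.1429 0.05  ] [0.463  0.3606 0.05  ]
mat [array([0.5341, 0.0352, 0.004 ]), array([ 0.5102, -0.0761,  0.004 ]), array([ 0.3981, -0.0533,  0.004 ]), array([0.4223, 0.059 , 0.004 ])]
green holder floor-ish [ 0.4842 -0.2611  0.03  ] orange [ 0.5016 -0.178   0.03  ] rack corners [ 0.5522 -0.1375  0.02  ] [ 0.5152 -0.3989  0.02  ] [ 0.4162 -0.3833  0.02  ] [ 0.459  -0.1209  0.02  ]
```

>>> arm_command(
  deltas=[
    [[-1.89,-3.23,0],[0,0,0],1],
    [[-1.89,-3.23,0],[0,0,0],1],
    [[-1.89,-3.23,0],[0,0,0],1],
    [[-1.89,-3.23,0],[0,0,0],1],
    [[-1.89,-3.23,0],[0,0,0],1],
    [[-1.89,-3.23,0],[0,0,0],1],
    [[-1.89,-3.23,0],[0,0,0],1],
    [[-1.89,-3.23,0],[0,0,0],1],
    [[-1.89,-3.23,0],[0,0,0],1],
    [[-1.89,-3.23,0],[0,0,0],1],
    [[-3.61,-1.53,0],[0,0,0],1],
    [[-3.61,-1.53,0],[0,0,0],1],
    [[-3.61,-1.53,0],[0,0,0],1],
    [[-3.61,-1.53,0],[0,0,0],1],
    [[-3.61,-1.53,0],[0,0,0],1],
    [[-3.61,-1.53,0],[0,0,0],1],
    [[-3.61,-1.53,0],[0,0,0],1],
    [[-3.61,-1.53,0],[0,0,0],1],
    [[-3.61,-1.53,0],[0,0,0],1],
    [[-3.61,-1.53,0],[0,0,0],1],
  ],
)

```text
t: 1.82
eef_pos: [0.4828, 0.0939, 0.2452]
orientation: [-0.0, 0.846, -0.534, 0.0]
force: [-0.1, 0.4, 1.3]
grip_width: 1.001
```

>>> arm_command(
  deltas=[
    [[-3.61,-1.53,0],[0,0,0],0.4],
    [[-3.61,-1.53,0],[0,0,0],0.4],
    [[0,0,0],[0,0,-0.12],0.4],
    [[0,0,0],[0,0,-0.12],0.4],
    [[0,0,0],[0,0,-0.12],0.4],
    [[0,0,0],[0,0,-0.12],0.4],
    [[0,0,0],[0,0,-0.12],0.4],
    [[0,0,0],[0,0,-0.12],0.4],
    [[0,0,0],[0,0,-0.12],0.4],
    [[0,0,0],[0,0,-0.12],0.4],
    [[0,0,0],[0,0,-0.12],0.4],
    [[0,0,0],[0,0,-0.12],0.4],
    [[0,0,0],[0,0,-0.12],0.4],
    [[0,0,0],[0,0,-0.12],0.4],
    [[0,0,0],[0,0,-0.12],0.4],
    [[0,0,0],[0,0,-0.12],0.4],
    [[0,0,0],[0,0,-0.12],0.4],
    [[0,0,0],[0,0,-0.12],0.4],
    [[0,0,0],[0,0,-0.12],0.4],
    [[0,0,0],[0,0,-0.12],0.4],
  ],
)

```text
t: 3.48
eef_pos: [0.4798, 0.1703, 0.245]
orientation: [-0.0, 0.868, 0.497, -0.0]
force: [0.1, 0.0, -0.5]
grip_width: 0.4
```

>>> arm_command(
  deltas=[
    [[0,0,0],[0,0,-0.12],0.4],
    [[0,0,0],[0,0,-0.12],0.4],
    [[0,0,0],[0,0,0],0.4],
    [[0,0,0],[0,0,0],0.4],
  ],
)

```text
t: 3.82
eef_pos: [0.4799, 0.1703, 0.2451]
orientation: [-0.0, 0.805, 0.594, -0.0]
force: [-0.1, 0.2, 0.0]
grip_width: 0.399
```

```bash
python3 - <<'E'
from h import *
s,d=snap("wrist","1");print(s["joints"].round(3),s["eef_pos"],tool(s)[:3,:3].round(4),s["grip_width"])
crop(d,0,0,640,480,1.25,"pics/wrist1.png")
E
```

```text
[ 0.142 -0.084  1.978 -0.     1.248 -1.129] [0.47985895 0.17029698 0.24507605] [[ 2.954e-01  9.554e-01 -5.000e-04]
 [ 9.554e-01 -2.954e-01 -1.000e-04]
 [-2.000e-04 -4.000e-04 -1.000e+00]] 0.39852466151210797
```

View pics/wrist1.png

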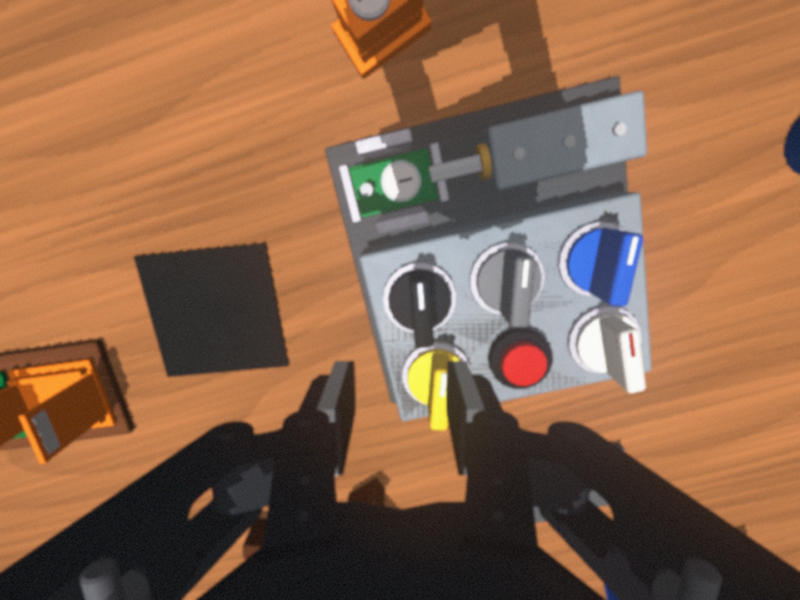

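```bash
python3 - <<'E'
from h import *
s,d=load("wrist1.pkl")
crop(d,290,250,410,350,6,"pics/w1y.png"); crop(d,250,50,450,250,4,"pics/w1n.png")
E
```

```text
(no output)
```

View pics/w1y.png

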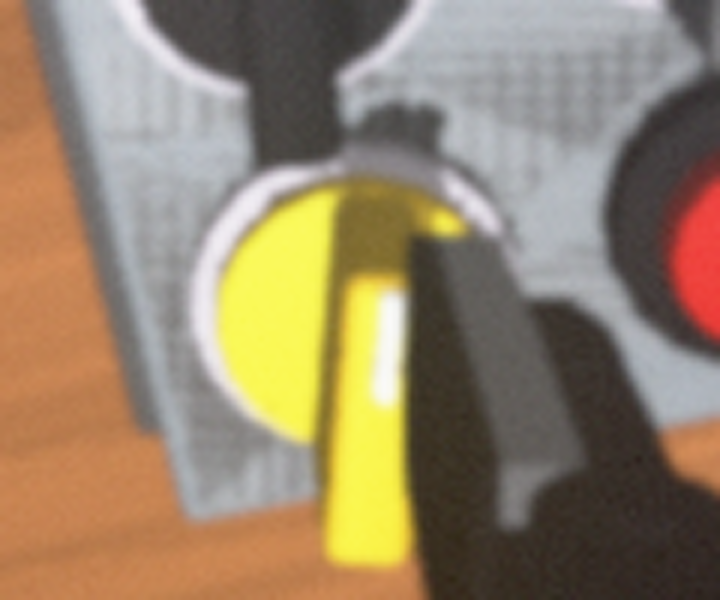

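View pics/w1n.png

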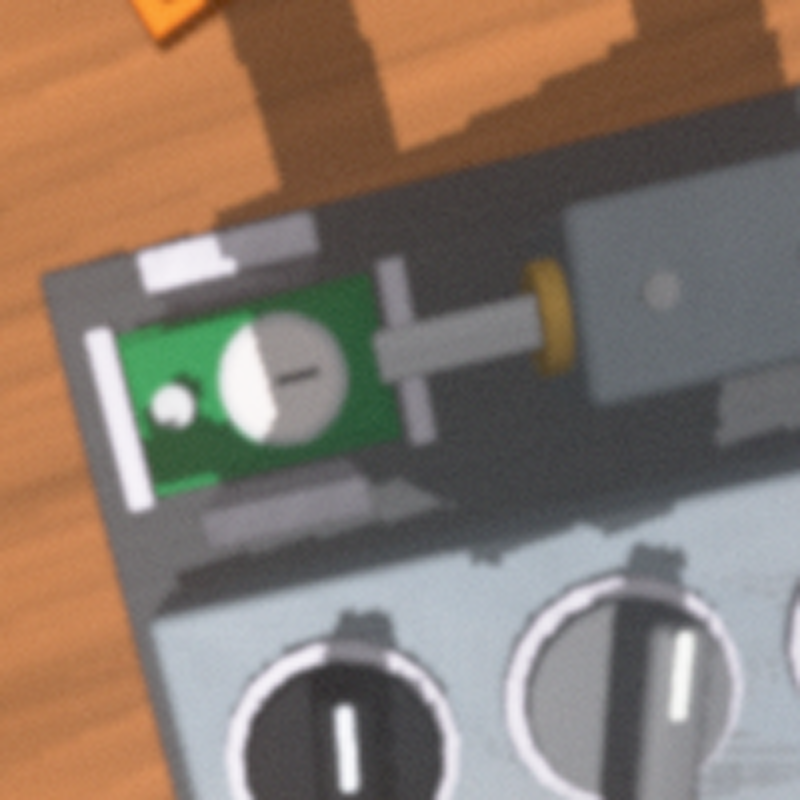

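>>> arm_command(
  deltas=[
    [[1,3.3,2],[0,0,0],0.4],
    [[1,3.3,2],[0,0,0],0.4],
    [[1,3.3,2],[0,0,0],0.4],
    [[0,0,0],[0,0,0],0.4],
    [[0,0,0],[0,0,0],0.4],
  ],
)

```text
t: 4.28
eef_pos: [0.5831, 0.1696, 0.1812]
orientation: [-0.002, 0.805, 0.594, -0.003]
force: [0.0, 0.5, 0.7]
grip_width: 0.399
```

```bash
python3 - <<'E'
from h import *
s,d=snap("wrist","2");print(s["joints"].round(3),s["eef_pos"],tool(s)[:3,:3].round(4),s["grip_width"])
crop(d,0,0,640,480,1.25,"pics/wrist2.png")
E
```

```text
[ 0.116  0.202  1.799  0.     1.148 -1.155] [0.58308972 0.16958014 0.18121802] [[ 2.950e-01  9.555e-01 -7.500e-03]
 [ 9.555e-01 -2.950e-01 -8.000e-04]
 [-3.000e-03 -6.900e-03 -1.000e+00]] 0.39861973137921497
```

View pics/wrist2.png

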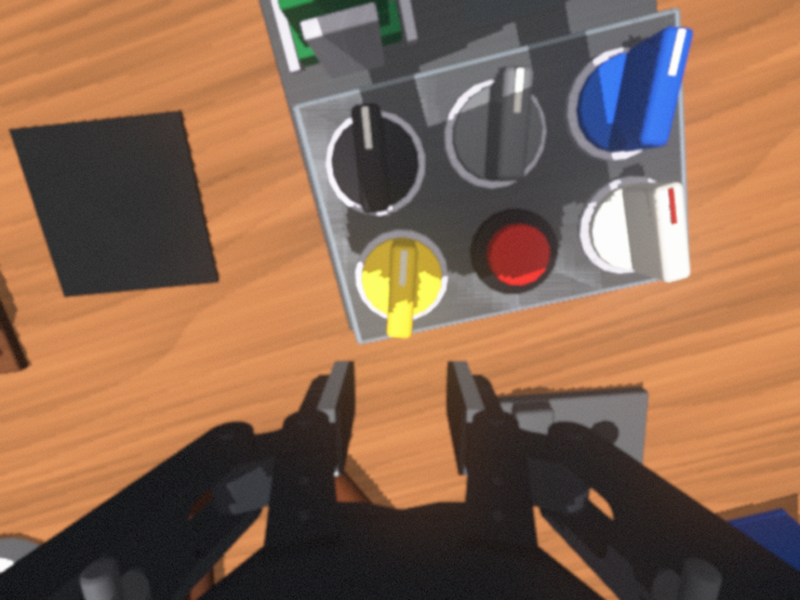

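```bash
python3 - <<'E'
from h import *
s,d=load("wrist2.pkl")
crop(d,270,175,370,275,8,"pics/w2y.png")
crop(d,200,0,360,90,5,"pics/w2n.png")
E
```

```text
(no output)
```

View pics/w2y.png

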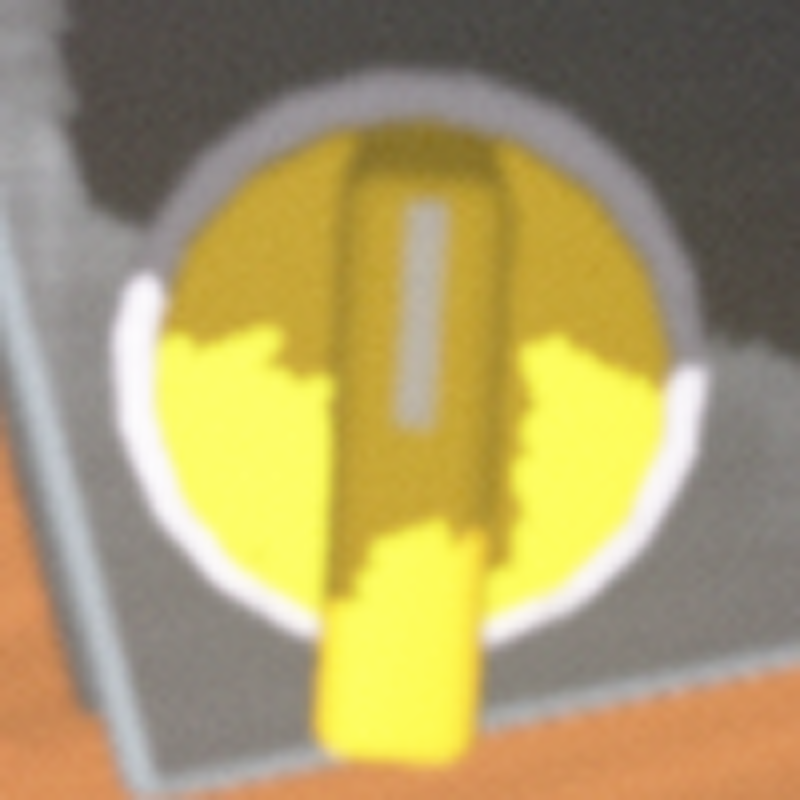

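View pics/w2n.png

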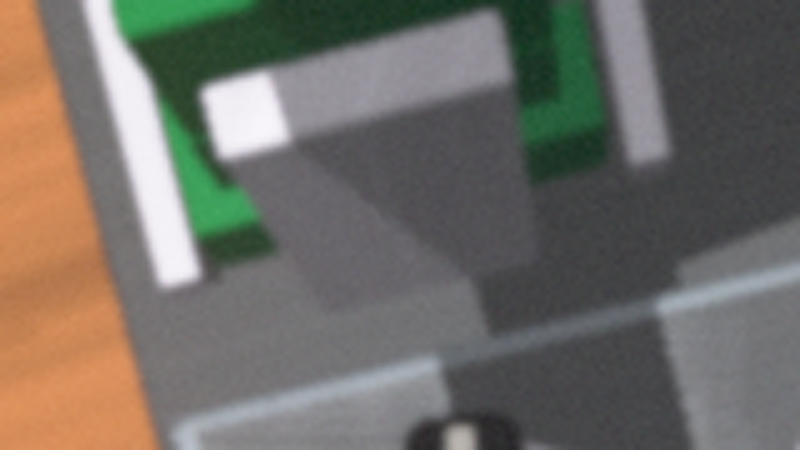

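```bash
python3 - <<'E'
from h import *
s1,d1=load("wrist1.pkl");s2,d2=load("wrist2.pkl")
A=lambda u,v:(290+u/6,250+v/6);B=lambda u,v:(270+u/8,175+v/8)
print(tri([ray(d1,*A(326,562),s1),ray(d2,*B(318,750),s2)]))
for z in (.09,.094,.098,.102):
    P=[plane(d2,*B(*p),z,s2) for p in [(352,183),(505,183),(475,760),(316,748)]]
    c=np.mean(P,axis=0);L=(P[0]+P[1]-P[2]-P[3])/2;W=(P[1]+P[2]-P[0]-P[3])/2
    print(z,c,np.linalg.norm(L),np.linalg.norm(W),np.degrees(np.arctan2(-L[1],-L[0])))
im=d2["frame"]
# ring ellipse centre from outer edge pts
pts=np.array([(113,340),(150,225),(240,120),(330,78),(420,68),(510,88),(590,140),(660,230),(707,370),(690,450),(640,540),(570,605),(300,635),(220,590),(150,490)],float)
for z in (.05,.052,.054,.056,.058):
    Q=np.array([plane(d2,*B(*p),z,s2) for p in pts])
    M=np.c_[2*Q[:,:2],np.ones(len(Q))];x=np.linalg.lstsq(M,(Q[:,:2]**2).sum(1),rcond=None)[0]
    print(z,x[:2],np.sqrt(x[2]+x[:2]@x[:2]))
E
```

```text
(array([0.58689351, 0.16034637, 0.10252885]), [np.float64(0.00012109093814107522), np.float64(0.00012109093814113087)])
0.09 [0.56979002 0.17388842 0.09      ] 0.05056541945469225 0.013405294690315647 -20.335778051627752
0.094 [0.56881886 0.17419053 0.094     ] 0.04965330365350472 0.013163485540140045 -20.335778051627766
0.098 [0.56784769 0.17449263 0.098     ] 0.04874118785231724 0.012921676389964465 -20.335778051627756
0.102 [0.56687653 0.17479473 0.102     ] 0.047829072051129816 0.0126798672397888 -20.335778051627727
0.05 [0.5688776 0.1736825] 0.029588266768309873
0.052 [0.56847319 0.17381204] 0.029362186409927632
0.054 [0.56806879 0.17394158] 0.02913610605154086
0.056 [0.56766438 0.17407113] 0.02891002569314945
0.058 [0.56725998 0.17420067] 0.028683945334763938
```

>>> arm_command(
  deltas=[
    [[0,0,0],[0,0,0.055],0.35],
    [[0,0,0],[0,0,0],0.35],
    [[0,0,0],[0,0,0],0.35],
  ],
)

```text
t: 4.58
eef_pos: [0.5834, 0.1704, 0.1877]
orientation: [0.001, 0.82, 0.573, 0.002]
force: [-0.2, 0.0, 0.5]
grip_width: 0.346
```

```bash
cat > go.py <<'E'
import sys
from h import *
from rig import bot
# usage: go.py x y z [phi_deg]: deltas in tool axes from the measured pose
a=[float(v) for v in sys.argv[1:]]
s=bot.observe();T=tool(s);dp=T[:3,:3].T@(np.array(a[:3])-s["eef_pos"])
phi=np.degrees(np.arctan2(T[1,0],T[0,0]))
print("pos",s["eef_pos"].round(4),"phi",phi.round(2),"tilt",T[:3,2].round(4),"j",s["joints"].round(3),"t",round(s["t"],2),"F",s["force"].round(1),"w",round(s["grip_width"],3))
print("tool delta cm",(dp*100).round(2))
if len(a)>3:
    d=phi-a[3];d=(d+180)%360-180;print("rz",np.radians(d).round(3))
    print("tilt fix rx,ry", (T[:3,:3].T@np.cross(T[:3,2],[0,0,-1])).round(4))
E
python3 go.py 0.5679 0.1741 0.083 69.7
```

```text
pos [0.5834 0.1704 0.1877] phi 69.9 tilt [ 3.5e-03  5.0e-04 -1.0e+00] j [ 0.117  0.191  1.8    0.     1.147 -1.103] t 4.58 F [-0.2  0.   0.5] w 0.346
tool delta cm [-0.2  -1.61 10.46]
rz 0.004
tilt fix rx,ry [ 0.0031 -0.0017 -0.    ]
```

>>> arm_command(
  deltas=[
    [[-0.2,-1.6,1.5],[0,0,0],0.35],
    [[0,0,1.5],[0,0,0],0.35],
    [[0,0,1.5],[0,0,0],0.35],
    [[0,0,1],[0,0,0],0.35],
    [[0,0,0],[0,0,0],0.35],
    [[0,0,0],[0,0,0],0.35],
    [[0,0,0],[0,0,0],0.35],
    [[0,0,0],[0,0,0],0.35],
  ],
)

```text
t: 5.25
eef_pos: [0.5687, 0.1738, 0.1319]
orientation: [0.001, 0.82, 0.573, 0.001]
force: [0.4, 0.4, 0.4]
grip_width: 0.352
```

```bash
python3 go.py 0.5679 0.1741 0.083 69.7; python3 - <<'E'
from h import *
s,d=snap("wrist","3")
crop(d,180,160,460,370,2.8,"pics/wrist3.png")
for z in (.06,.097): print(proj(d,[0.5679,0.1741,z],s))
s,d=snap("scene","3");crop(d,340,225,480,355,5,"pics/scene3_rig.png")
E
```

```text
pos [0.5687 0.1738 0.1319] phi 69.85 tilt [ 2.7e-03  3.0e-04 -1.0e+00] j [ 0.126  0.228  1.867 -0.     1.043 -1.093] t 5.25 F [0.4 0.4 0.4] w 0.352
tool delta cm [-0.01 -0.1   4.89]
rz 0.003
tilt fix rx,ry [ 0.0024 -0.0013 -0.    ]
(np.float64(320.5460475863528), np.float64(260.85619470891214))
(np.float64(320.61675445244236), np.float64(283.76362725163085))
```

View pics/wrist3.png

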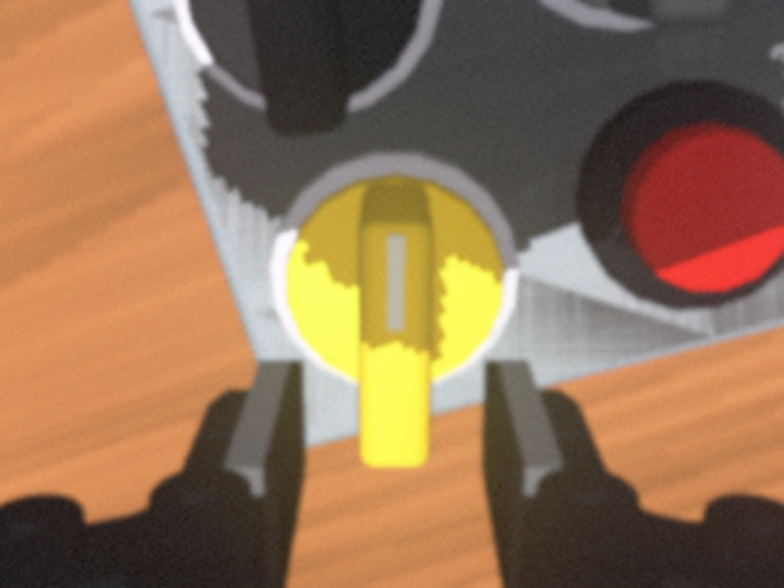

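View pics/scene3_rig.png

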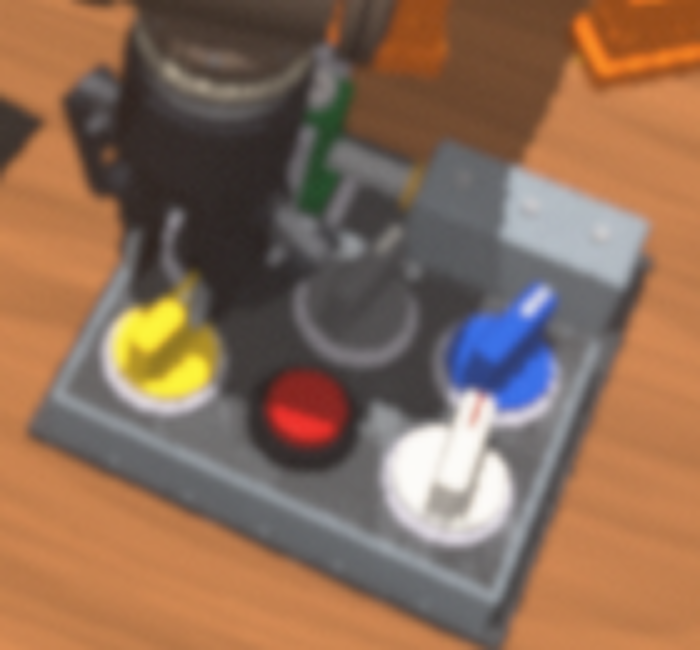

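```bash
python3 - <<'E'
from h import *
s2,d2=load("wrist3.pkl")
B=lambda u,v:(180+u/2.8,160+v/2.8)
for z in (.086,.09,.094,.098,.102):
    P=[plane(d2,*B(*p),z,s2) for p in [(362,224),(431,224),(428,467),(361,465)]]
    c=np.mean(P,axis=0);L=(P[0]+P[1]-P[2]-P[3])/2;W=(P[1]+P[2]-P[0]-P[3])/2
    print(z,c,np.linalg.norm(L),np.linalg.norm(W),np.degrees(np.arctan2(-L[1],-L[0])))
pts=np.array([(395,152),(310,185),(272,260),(270,300),(517,275),(480,195),(300,352),(350,385),(440,383),(500,335)],float)
for z in (.05,.052,.054,.056,.058):
    Q=np.array([plane(d2,*B(*p),z,s2) for p in pts])
    M=np.c_[2*Q[:,:2],np.ones(len(Q))];x=np.linalg.lstsq(M,(Q[:,:2]**2).sum(1),rcond=None)[0]
    print(z,x[:2],np.sqrt(x[2]+x[:2]@x[:2]))
E
```

```text
0.086 [0.57314023 0.17256791 0.086     ] 0.05331434585455827 0.013860977480506478 -20.567991861579532
0.09 [0.57150927 0.17315298 0.09      ] 0.05210124318351872 0.013545587906925468 -20.567991861579614
0.094 [0.56987832 0.17373806 0.094     ] 0.050888140512479474 0.013230198333344472 -20.56799186157955
0.098 [0.56824736 0.17432313 0.098     ] 0.04967503784144013 0.012914808759763464 -20.567991861579547
0.102 [0.56661641 0.17490821 0.102     ] 0.048461935170400615 0.01259941918618252 -20.567991861579564
0.05 [0.57011148 0.17305768] 0.029862162428560244
0.052 [0.56946321 0.17329587] 0.029580171234215
0.054 [0.56881495 0.17353406] 0.02929818003987933
0.056 [0.56816668 0.17377225] 0.02901618884553629
0.058 [0.56751842 0.17401043] 0.02873419765119822
```

>>> arm_command(
  deltas=[
    [[0,0,1],[0,0,0],0.35],
    [[0,0,1],[0,0,0],0.35],
    [[0,0,1],[0,0,0],0.35],
    [[0,0,1],[0,0,0],0.35],
    [[0,0,0.8],[0,0,0],0.35],
    [[0,0,0],[0,0,0],0.35],
    [[0,0,0],[0,0,0],0.35],
    [[0,0,0],[0,0,0],0.35],
  ],
)

```text
t: 6.02
eef_pos: [0.568, 0.1737, 0.0824]
orientation: [0.0, 0.82, 0.572, 0.0]
force: [0.4, 0.2, 0.3]
grip_width: 0.352
```

```bash
python3 go.py 0.5684 0.174 0.083 69.6; python3 - <<'E'
from h import *
s,d=snap("wrist","4")
crop(d,180,160,460,370,2.8,"pics/wrist4.png")
E
```

```text
pos [0.568  0.1737 0.0824] phi 69.84 tilt [ 3.e-04  1.e-04 -1.e+00] j [ 0.126  0.296  1.889  0.     0.957 -1.093] t 6.02 F [0.4 0.2 0.3] w 0.352
tool delta cm [ 0.04  0.03 -0.06]
rz 0.004
tilt fix rx,ry [ 0.0002 -0.0001 -0.    ]
```

View pics/wrist4.png

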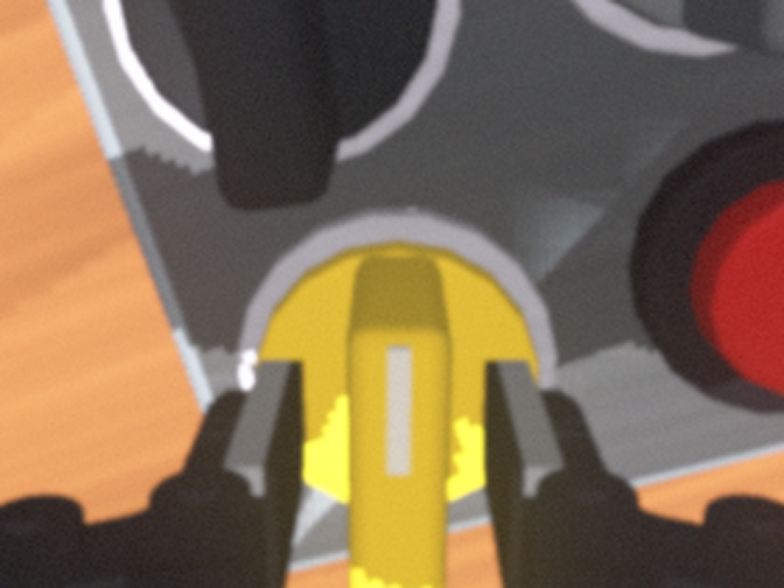

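>>> arm_command(
  deltas=[
    [[0,0,0],[0,0,0],0],
    [[0,0,0],[0,0,0],0],
    [[0,0,0],[0,0,0],0],
    [[0,0,0],[0,0,0],0],
    [[0,0,0],[0,0,0],0],
  ],
)

```text
t: 6.48
eef_pos: [0.5685, 0.1741, 0.0833]
orientation: [0.0, 0.82, 0.572, 0.001]
force: [0.3, 2.3, 4.3]
grip_width: 0.152
```

>>> arm_command(
  deltas=[
    [[0,0,0],[0,0,0.05],0],
    [[0,0,0],[0,0,0.1],0],
    [[0,0,0],[0,0,0.1],0],
    [[0,0,0],[0,0,0.1],0],
    [[0,0,0],[0,0,0.1],0],
    [[0,0,0],[0,0,0.1],0],
    [[0,0,0],[0,0,0.1],0],
    [[0,0,0],[0,0,0.1],0],
    [[0,0,0],[0,0,0.1],0],
    [[0,0,0],[0,0,0.1],0],
    [[0,0,0],[0,0,0.1],0],
    [[0,0,0],[0,0,0.1],0],
    [[0,0,0],[0,0,0.1],0],
    [[0,0,0],[0,0,0.1],0],
    [[0,0,0],[0,0,0.05],0],
    [[0,0,0],[0,0,0],0],
    [[0,0,0],[0,0,0],0],
    [[0,0,0],[0,0,0],0],
  ],
)

```text
t: 7.98
eef_pos: [0.5665, 0.173, 0.0833]
orientation: [0.002, 0.996, -0.085, -0.002]
force: [-6.0, -2.0, 8.3]
grip_width: 0.149
```

```bash
python3 go.py 0.5684 0.174 0.083 -7.5; python3 - <<'E'
from h import *
s,d=snap("wrist","5");print(s["torque"])
crop(d,0,0,640,480,1.25,"pics/wrist5.png")
s,d=snap("top","5");crop(d,190,195,310,295,6,"pics/top5_rig.png")
E
```

```text
pos [0.5665 0.173  0.0833] phi -9.79 tilt [-0.004  -0.0045 -1.    ] j [ 0.127  0.293  1.889 -0.005  0.963  0.3  ] t 7.98 F [-6.  -2.   8.3] w 0.149
tool delta cm [ 0.17 -0.14  0.03]
rz -0.04
tilt fix rx,ry [0.0051 0.0032 0.    ]
[-0.14350756  1.01314593  1.51076984]
```

View pics/wrist5.png

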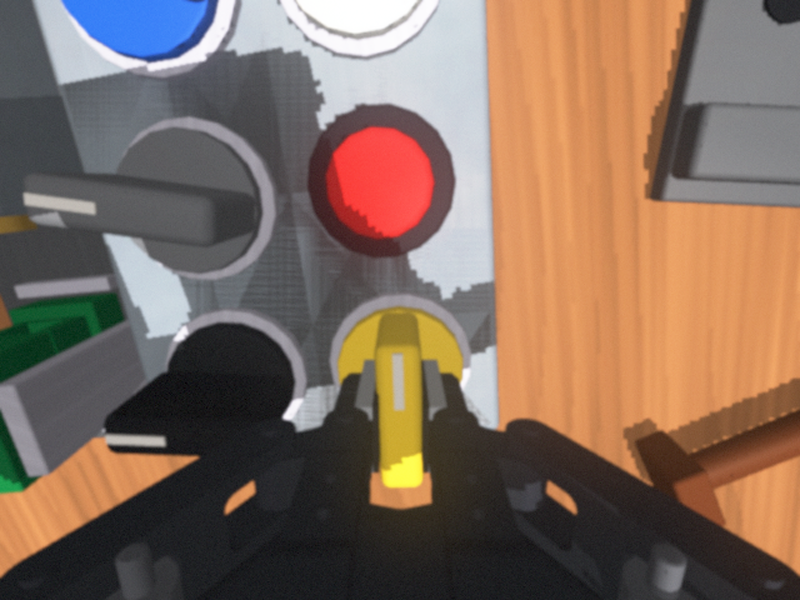

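View pics/top5_rig.png

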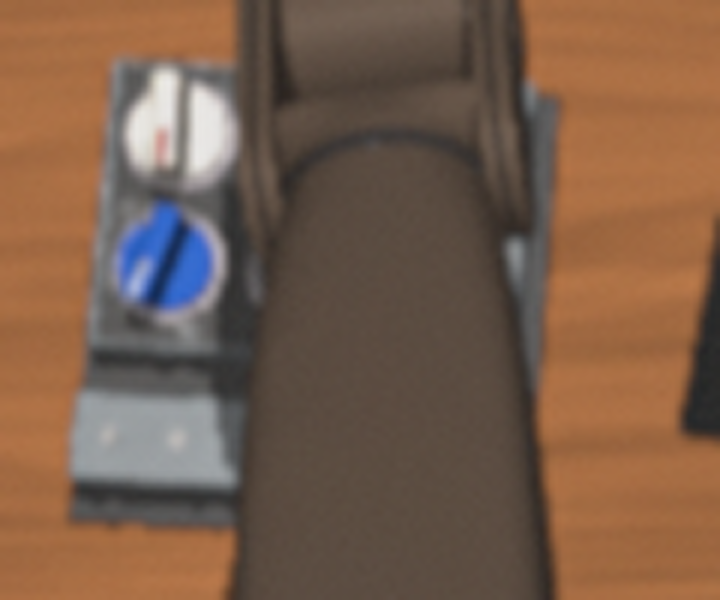

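>>> arm_command(
  deltas=[
    [[0,0,0],[0,0,-0.03],0],
    [[0,0,0],[0,0,0],0.25],
    [[0,0,0],[0,0,0],0.25],
    [[0,0,0],[0,0,0],0.25],
    [[0,0,0],[0,0,0],0.25],
    [[0,0,-1],[0,0,0],0.25],
    [[0,0,-2],[0,0,0],0.25],
    [[0,0,-3],[0,0,0],0.25],
    [[0,0,-3],[0,0,0],0.3],
    [[0,0,-3],[0,0,0],1],
    [[0,0,0],[0,0,0],1],
    [[0,0,0],[0,0,0],1],
    [[0,0,0],[0,0,0],1],
  ],
)

```text
t: 9.17
eef_pos: [0.5675, 0.1736, 0.2023]
orientation: [0.0, 0.997, -0.076, -0.0]
force: [-0.3, -0.8, 0.2]
grip_width: 0.856
```

```bash
python3 go.py 0.41 0.19 0.22 ; python3 - <<'E'
from h import *
s,d=snap("wrist","6")
crop(d,0,0,640,480,1.25,"pics/wrist6.png")
s,d=snap("scene","6");crop(d,340,205,480,345,5,"pics/scene6_rig.png")
E
```

```text
pos [0.5675 0.1736 0.2023] phi -8.66 tilt [-2.e-04 -1.e-04 -1.e+00] j [ 0.126  0.148  1.821 -0.     1.173  0.277] t 9.17 F [-0.3 -0.8  0.2] w 0.856
tool delta cm [-15.82   0.76  -1.77]
```

View pics/wrist6.png

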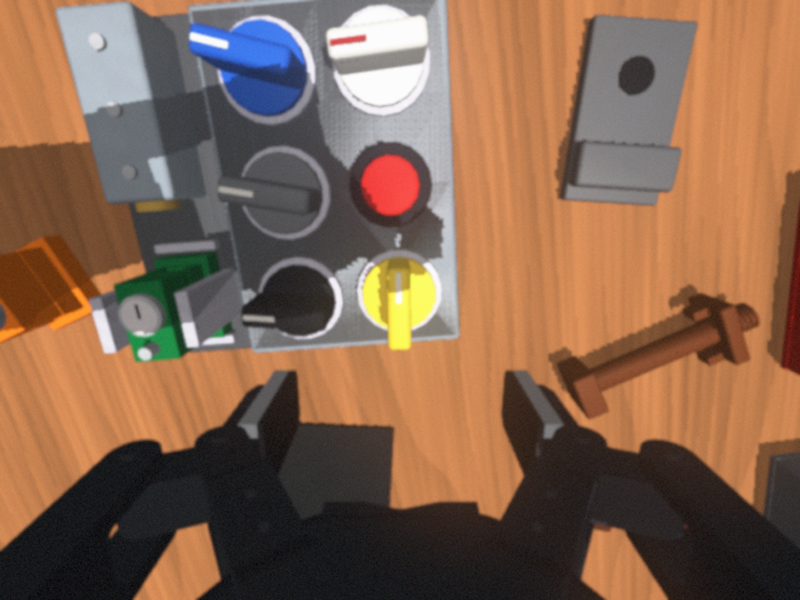

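View pics/scene6_rig.png

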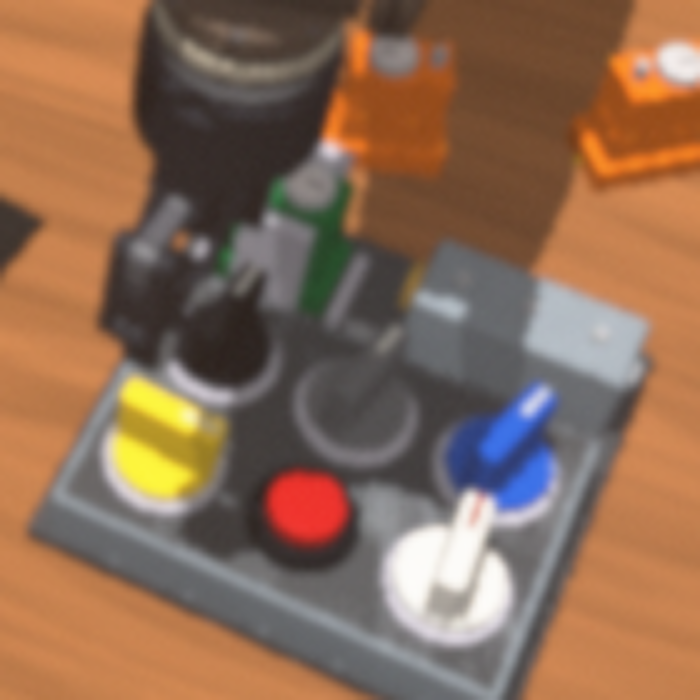

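>>> arm_command(
  deltas=[
    [[-3.9,0.27,0],[0,0,0],0.85],
    [[-3.9,0.27,0],[0,0,0],0.85],
    [[-3.9,0.27,0],[0,0,0],0.85],
    [[0,0,0],[0,0,-0.1185],0.85],
    [[0,0,0],[0,0,-0.1185],0.85],
    [[0,0,0],[0,0,-0.1185],0.85],
    [[0,0,0],[0,0,-0.1185],0.85],
    [[0,0,0],[0,0,-0.1185],0.85],
    [[0,0,0],[0,0,-0.1185],0.85],
    [[0,0,0],[0,0,-0.1185],0.85],
    [[0,0,0],[0,0,-0.1185],0.85],
    [[0,0,0],[0,0,-0.1185],0.85],
    [[0,0,0],[0,0,-0.1185],0.85],
    [[0,0,0],[0,0,-0.1185],0.85],
    [[0,0,0],[0,0,-0.1185],0.85],
    [[0,0,0],[0,0,-0.1185],0.85],
    [[0,0,0],[0,0,-0.1185],0.85],
    [[0,0,0],[0,0,0],0.85],
    [[0,0,0],[0,0,0],0.85],
  ],
)

```text
t: 10.85
eef_pos: [0.4502, 0.1832, 0.201]
orientation: [-0.001, 0.73, 0.683, -0.001]
force: [-0.1, -0.5, -0.1]
grip_width: 0.851
```

```bash
python3 go.py 0.41 0.19 0.22 86.4; python3 - <<'E'
from h import *
s,d=snap("wrist","7")
crop(d,0,0,640,480,1.25,"pics/wrist7.png")
E
```

```text
pos [0.4502 0.1832 0.201 ] phi 86.22 tilt [-2.6e-03 -4.0e-04 -1.0e+00] j [ 0.177 -0.094  2.071  0.     1.167 -1.328] t 10.85 F [-0.1 -0.5 -0.1] w 0.851
tool delta cm [ 0.42 -4.06 -1.89]
rz -0.003
tilt fix rx,ry [-0.0026  0.0006 -0.    ]
```

View pics/wrist7.png

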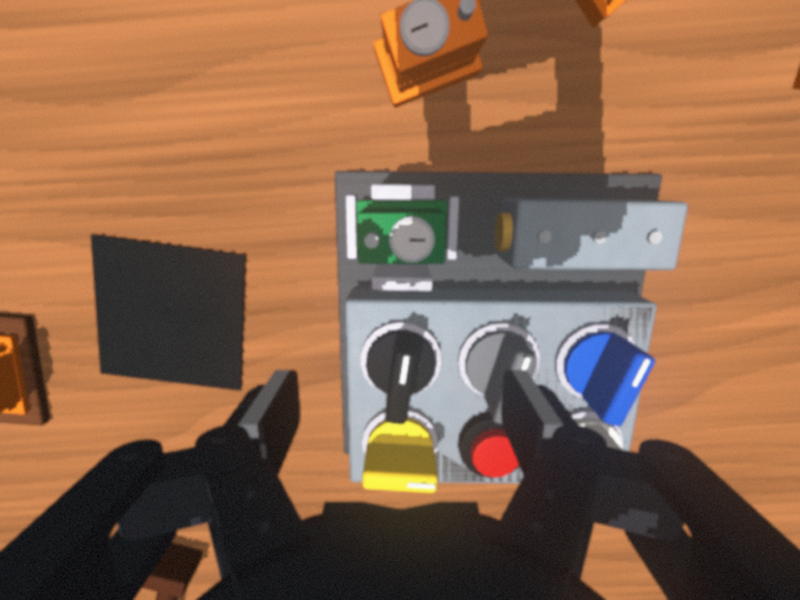

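```bash
python3 - <<'E'
from h import *
s,d=load("wrist7.pkl")
crop(d,260,130,380,240,6,"pics/w7g.png")
E
```

```text
(no output)
```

View pics/w7g.png

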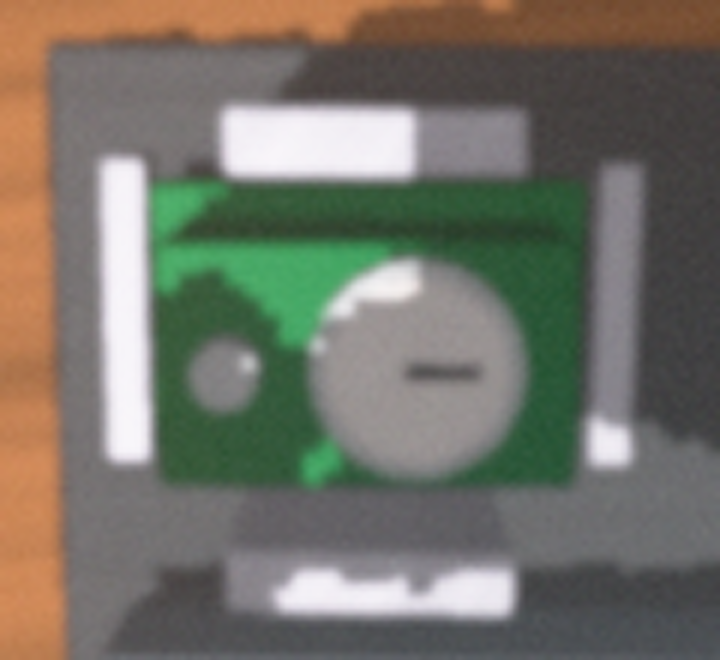

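```bash
python3 - <<'E'
from h import *
s,d=load("wrist7.pkl")
B=lambda u,v:(260+u/6,130+v/6)
def q(pts,z):
    P=[plane(d,*B(*p),z,s) for p in pts];c=np.mean(P,axis=0)
    L=(P[1]+P[2]-P[0]-P[3])/2;W=(P[2]+P[3]-P[0]-P[1])/2
    print(z,c.round(4),np.linalg.norm(L).round(4),np.linalg.norm(W).round(4),np.degrees(np.arctan2(L[1],L[0])).round(2));return c
q([(157,242),(583,242),(578,486),(162,486)],.084)
a=q([(220,104),(528,106),(530,179),(222,179)],.087)
b=q([(228,552),(515,552),(515,616),(228,616)],.087)
print((a+b)/2)
c=plane(d,*B(417,370),.092,s);print("dial",c)
lips=[plane(d,*B(*p),.02,s) for p in [(123,158),(130,462),(622,162),(610,465)]];print(np.mean(lips,axis=0))
# left rig base edge & front edge for yaw
e=[plane(d,*B(*p),.006,s) for p in [(52,45),(64,600)]];v=e[0]-e[1];print("x axis angle",np.degrees(np.arctan2(-v[1],-v[0])))
# mat corners
m=[plane(d,u/1.25,v/1.25,.004,s) for u,v in [(92,235),(245,254),(240,388),(101,372)]]
print("mat",np.mean(m,axis=0),[np.linalg.norm(m[i]-m[i-1]).round(4) for i in range(4)]);w=m[1]-m[0];print(np.degrees(np.arctan2(w[1],w[0])));w=m[2]-m[3];print(np.degrees(np.arctan2(w[1],w[0])))
E
```

```text
0.084 [0.41   0.1863 0.084 ] 0.0518 0.0299 86.2
0.087 [0.3835 0.1886 0.087 ] 0.0363 0.0084 86.01
0.087 [0.4368 0.1847 0.087 ] 0.036 0.0082 86.21
[0.4101454  0.18664558 0.087     ]
dial [0.40986472 0.19187498 0.092     ]
[0.41015577 0.18659798 0.02      ]
x axis angle -4.993799104630753
mat [ 0.47010797 -0.00936912  0.004     ] [np.float64(0.118), np.float64(0.1189), np.float64(0.1182), np.float64(0.1189)]
79.00490821444032
78.90469807839295
```

>>> arm_command(
  deltas=[
    [[0,0,0],[-0.002,0,0],0.85],
    [[0,0,0],[0,0,0],0.85],
  ],
)

```text
t: 11.07
eef_pos: [0.4507, 0.1833, 0.202]
orientation: [0.001, 0.729, 0.684, 0.0]
force: [-0.2, 0.8, -0.4]
grip_width: 0.852
```

```bash
python3 go.py 0.4101 0.1865 0.060 86.2
```

```text
pos [0.4507 0.1833 0.202 ] phi 86.32 tilt [ 1.4e-03 -3.0e-04 -1.0e+00] j [ 1.780e-01 -9.600e-02  2.071e+00 -1.000e-03  1.165e+00 -1.329e+00] t 11.07 F [-0.2  0.8 -0.4] w 0.852
tool delta cm [ 0.06 -4.09 14.19]
rz 0.002
tilt fix rx,ry [ 0.0014  0.0002 -0.    ]
```

>>> arm_command(
  deltas=[
    [[0.06,-2.1,2],[0,0,0],0.85],
    [[0,-2,2],[0,0,0],0.85],
    [[0,0,2],[0,0,0],0.85],
    [[0,0,1.5],[0,0,0],0.85],
    [[0,0,0],[0,0,0],0.85],
    [[0,0,0],[0,0,0],0.85],
    [[0,0,0],[0,0,0],0.85],
    [[0,0,0],[0,0,0],0.85],
  ],
)

```text
t: 11.73
eef_pos: [0.4114, 0.1866, 0.1287]
orientation: [0.001, 0.729, 0.684, 0.002]
force: [0.3, -0.2, 0.8]
grip_width: 0.847
```

```bash
python3 go.py 0.4101 0.1865 0.060 86.2; python3 - <<'E'
from h import *
s,d=snap("wrist","8")
crop(d,0,0,640,480,1.25,"pics/wrist8.png")
E
```

```text
pos [0.4114 0.1866 0.1287] phi 86.38 tilt [ 4.7e-03  4.0e-04 -1.0e+00] j [ 2.010e-01 -8.500e-02  2.207e+00 -1.000e-03  1.014e+00 -1.306e+00] t 11.73 F [ 0.3 -0.2  0.8] w 0.847
tool delta cm [-0.03 -0.16  6.87]
rz 0.003
tilt fix rx,ry [ 0.0046 -0.0007  0.    ]
```

View pics/wrist8.png

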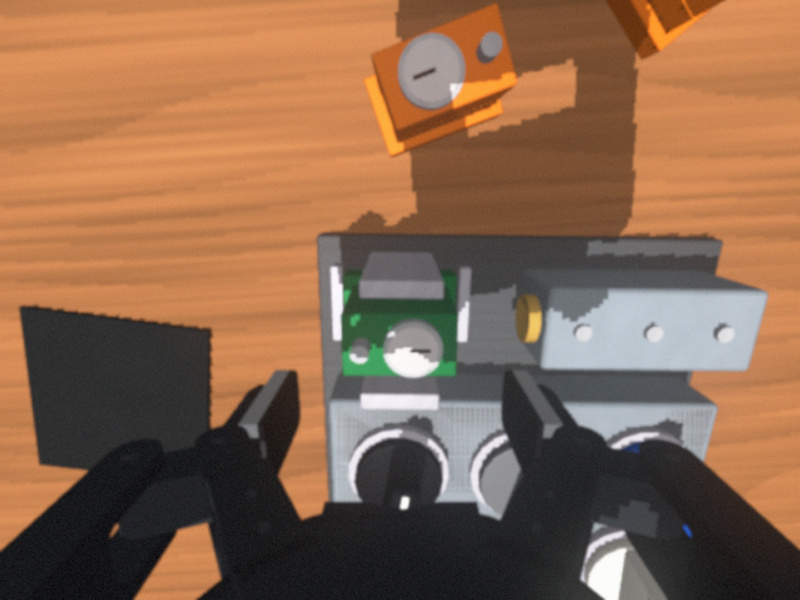

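>>> arm_command(
  deltas=[
    [[0,-0.1,1.2],[0,0,0],0.85],
    [[0,0,1.2],[0,0,0],0.85],
    [[0,0,1.2],[0,0,0],0.85],
    [[0,0,1.2],[0,0,0],0.85],
    [[0,0,1.1],[0,0,0],0.85],
    [[0,0,0.9],[0,0,0],0.85],
    [[0,0,0],[0,0,0],0.85],
    [[0,0,0],[0,0,0],0.85],
    [[0,0,0],[0,0,0],0.85],
  ],
)

```text
t: 12.53
eef_pos: [0.4101, 0.1867, 0.0601]
orientation: [0.001, 0.729, 0.685, 0.001]
force: [0.0, -0.4, 0.1]
grip_width: 0.848
```

```bash
python3 go.py 0.4101 0.1865 0.060 86.2; python3 - <<'E'
from h import *
s,d=snap("wrist","9")
crop(d,0,0,640,480,1.25,"pics/wrist9.png")
E
```

```text
pos [0.4101 0.1867 0.0601] phi 86.4 tilt [ 3.5e-03  2.0e-04 -1.0e+00] j [ 2.020e-01  3.700e-02  2.241e+00 -1.000e-03  8.600e-01 -1.306e+00] t 12.53 F [ 0.  -0.4  0.1] w 0.848
tool delta cm [-0.02  0.01  0.01]
rz 0.003
tilt fix rx,ry [ 0.0035 -0.0004  0.    ]
```

View pics/wrist9.png

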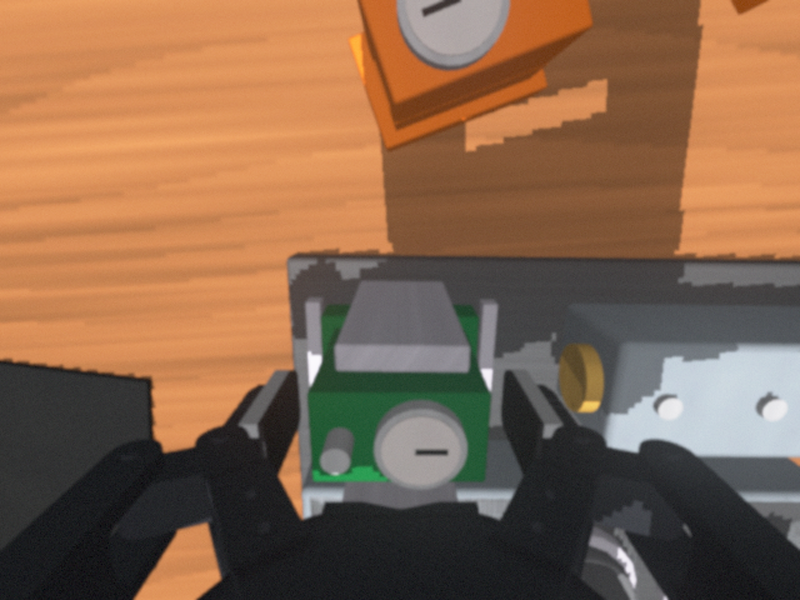

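>>> arm_command(
  deltas=[
    [[0,0,0],[0.003,0,0],0],
    [[0,0,0],[0,0,0],0],
    [[0,0,0],[0,0,0],0],
    [[0,0,0],[0,0,0],0],
    [[0,0,0],[0,0,0],0],
  ],
)

```text
t: 13.0
eef_pos: [0.4103, 0.1867, 0.0602]
orientation: [0.0, 0.729, 0.685, 0.001]
force: [-0.1, -0.6, 4.9]
grip_width: 0.595
```

>>> arm_command(
  deltas=[
    [[0,0,-0.3],[0,0,0],0],
    [[0,0,-0.7],[0,0,0],0],
    [[0,0,-1],[0,0,0],0],
    [[0,0,-1.5],[0,0,0],0],
    [[0,0,-2],[0,0,0],0],
    [[0,0,-2],[0,0,0],0],
    [[0,0,-2],[0,0,0],0],
    [[0,0,-1.5],[0,0,0],0],
    [[0,0,0],[0,0,0],0],
    [[0,0,0],[0,0,0],0],
    [[0,0,0],[0,0,0],0],
  ],
)

```text
t: 13.92
eef_pos: [0.4083, 0.1863, 0.168]
orientation: [-0.001, 0.729, 0.685, -0.001]
force: [0.4, -0.6, -2.8]
grip_width: 0.604
```

```bash
python3 go.py 0.4701 -0.0094 0.171 81.2; python3 - <<'E'
from h import *
s,d=snap("wrist","10")
crop(d,0,0,640,480,1.25,"pics/wrist10.png")
s,d=snap("scene","10");crop(d,340,185,480,325,5,"pics/scene10_rig.png")
E
```

```text
pos [0.4083 0.1863 0.168 ] phi 86.41 tilt [-3.5e-03 -4.0e-04 -1.0e+00] j [ 0.201 -0.146  2.182  0.     1.109 -1.307] t 13.92 F [ 0.4 -0.6 -2.8] w 0.604
tool delta cm [-19.15   7.4   -0.31]
rz 0.091
tilt fix rx,ry [-0.0035  0.0006 -0.    ]
```

View pics/wrist10.png

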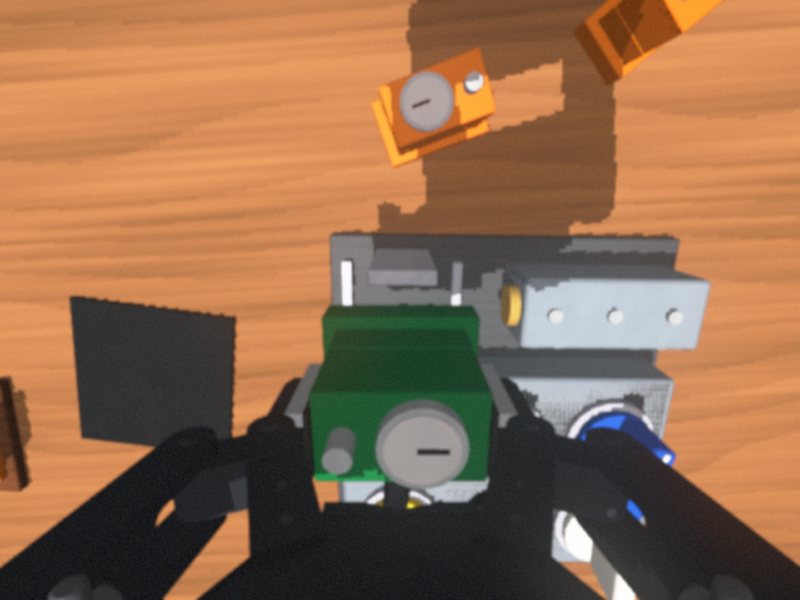

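View pics/scene10_rig.png

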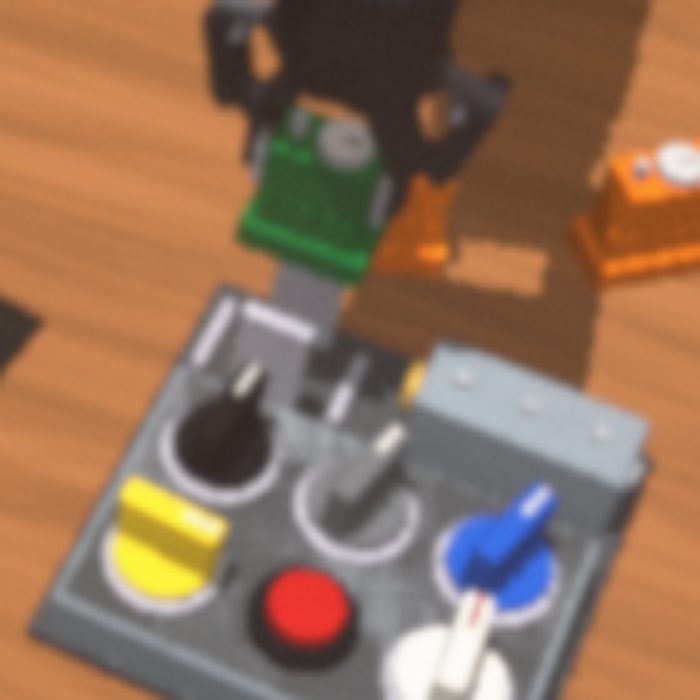

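>>> arm_command(
  deltas=[
    [[-1.4,0.5,0],[0,0,0.01],0],
    [[-2.6,1,0],[0,0,0.01],0],
    [[-3,1.2,0],[0,0,0.01],0],
    [[-3,1.2,0],[0,0,0.01],0],
    [[-3,1.2,0],[0,0,0.01],0],
    [[-3,1.1,0],[0,0,0.01],0],
    [[-2.2,0.8,0],[0,0,0.01],0],
    [[-1,0.4,0],[0,0,0.01],0],
    [[0,0,0],[0,0,0.01],0],
    [[0,0,0],[0,0,0],0],
    [[0,0,0],[0,0,0],0],
    [[0,0,0],[0,0,0],0],
    [[0,0,0],[0,0,0],0],
  ],
)

```text
t: 15.1
eef_pos: [0.4642, -0.0105, 0.1689]
orientation: [-0.001, 0.758, 0.652, -0.0]
force: [0.3, -1.2, -3.4]
grip_width: 0.601
```

```bash
python3 go.py 0.4701 -0.0094 0.0525 81.2; python3 - <<'E'
from h import *
s,d=snap("scene","11");crop(d,260,165,400,305,5,"pics/scene11.png")
E
```

```text
pos [ 0.4642 -0.0105  0.1689] phi 81.35 tilt [-1.5e-03  4.0e-04 -1.0e+00] j [-0.242 -0.109  2.147  0.     1.105 -1.662] t 15.1 F [ 0.3 -1.2 -3.4] w 0.601
tool delta cm [ 0.2   0.58 11.64]
rz 0.003
tilt fix rx,ry [-0.0015 -0.0002  0.    ]
```

View pics/scene11.png

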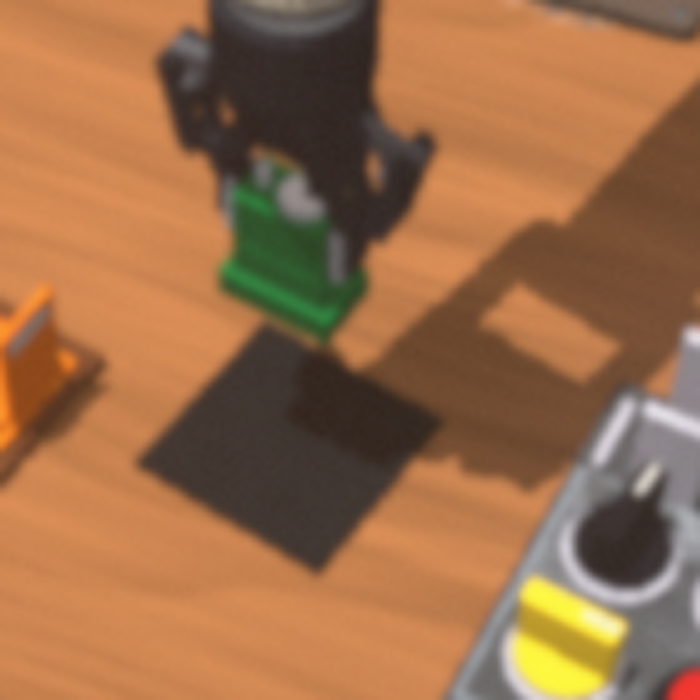

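>>> arm_command(
  deltas=[
    [[0.2,0.6,1.5],[0,0,0.003],0],
    [[0,0,2],[0,0,0],0],
    [[0,0,2],[0,0,0],0],
    [[0,0,2],[0,0,0],0],
    [[0,0,2],[0,0,0],0],
    [[0,0,1],[0,0,0],0],
    [[0,0,0.5],[0,0,0],0],
    [[0,0,0],[0,0,0],0],
    [[0,0,0],[0,0,0],0],
    [[0,0,0],[0,0,0],0],
    [[0,0,0],[0,0,0],0],
  ],
)

```text
t: 16.07
eef_pos: [0.4718, -0.0108, 0.0605]
orientation: [0.001, 0.76, 0.65, 0.0]
force: [-0.8, 0.7, -3.9]
grip_width: 0.601
```

```bash
python3 go.py 0.4701 -0.0094 0.0525 81.2
```

```text
pos [ 0.4718 -0.0108  0.0605] phi 81.08 tilt [ 1.7e-03 -6.0e-04 -1.0e+00] j [-0.238  0.084  2.19  -0.     0.866 -1.653] t 16.07 F [-0.8  0.7 -3.9] w 0.601
tool delta cm [ 0.12 -0.19  0.8 ]
rz -0.002
tilt fix rx,ry [ 0.0018  0.0003 -0.    ]
```

>>> arm_command(
  deltas=[
    [[0,0,0.3],[0.001,0,0],0],
    [[0,0,0.2],[0,0,0],0],
    [[0,0,0.15],[0,0,0],0],
    [[0,0,0.1],[0,0,0],0],
    [[0,0,0],[0,0,0],0],
    [[0,0,0],[0,0,0],0],
  ],
)

```text
t: 16.57
eef_pos: [0.4708, -0.0106, 0.0523]
orientation: [-0.001, 0.76, 0.65, -0.001]
force: [-2.9, 0.3, 4.1]
grip_width: 0.602
```

```bash
python3 go.py 0.4701 -0.0094 0.0525 81.2
```

```text
pos [ 0.4708 -0.0106  0.0523] phi 81.08 tilt [-2.5e-03  3.0e-04 -1.0e+00] j [-0.238  0.1    2.192 -0.     0.852 -1.653] t 16.57 F [-2.9  0.3  4.1] w 0.602
tool delta cm [ 0.11 -0.08 -0.02]
rz -0.002
tilt fix rx,ry [-0.0025  0.0001  0.    ]
```

>>> arm_command(
  deltas=[
    [[0,0,0],[0,0,0],0.7],
    [[0,0,0],[0,0,0],0.85],
    [[0,0,0],[0,0,0],0.85],
    [[0,0,0],[0,0,0],0.85],
    [[0,0,0],[0,0,0],0.85],
    [[0,0,-1],[0,0,0],0.85],
    [[0,0,-2],[0,0,0],0.85],
    [[0,0,-2.5],[0,0,0],0.85],
    [[0,0,-2.5],[0,0,0],0.85],
    [[0,0,-2.5],[0,0,0],0.85],
    [[0,0,-2],[0,0,0],0.85],
    [[0,0,0],[0,0,0],0.85],
    [[0,0,0],[0,0,0],0.85],
    [[0,0,0],[0,0,0],0.85],
  ],
)

```text
t: 17.73
eef_pos: [0.4703, -0.0105, 0.176]
orientation: [-0.001, 0.76, 0.65, -0.001]
force: [0.2, 0.2, -0.8]
grip_width: 0.847
```

```bash
python3 go.py 0.4701 -0.0094 0.2 -8.8;  python3 - <<'E'
from h import *
s,d=snap("wrist","12")
crop(d,0,0,640,480,1.25,"pics/wrist12.png")
s,d=snap("scene","12");crop(d,260,165,400,305,5,"pics/scene12.png")
E
```

```text
pos [ 0.4703 -0.0105  0.176 ] phi 81.07 tilt [-3.1e-03  5.0e-04 -1.0e+00] j [-0.238 -0.102  2.127 -0.     1.12  -1.653] t 17.73 F [ 0.2  0.2 -0.8] w 0.847
tool delta cm [ 0.1  -0.04 -2.4 ]
rz 1.569
tilt fix rx,ry [-0.0031 -0.     -0.    ]
```

View pics/wrist12.png

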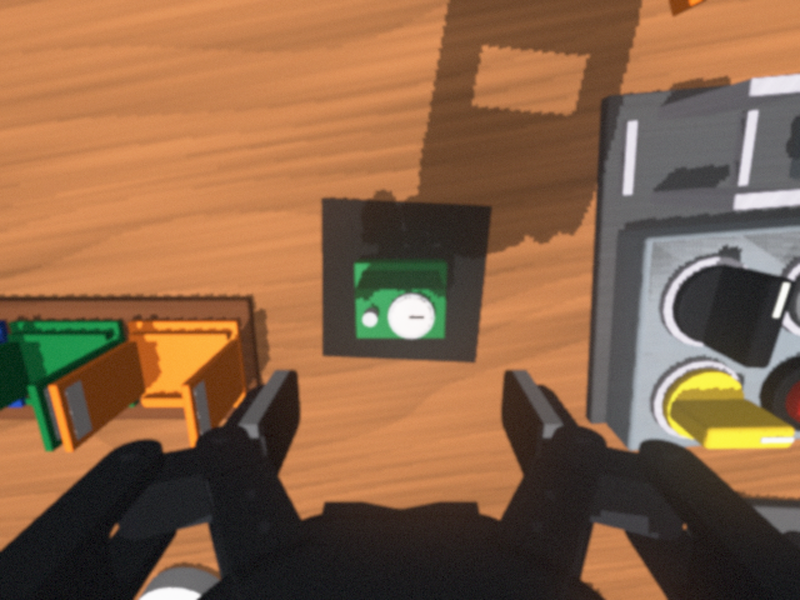

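View pics/scene12.png

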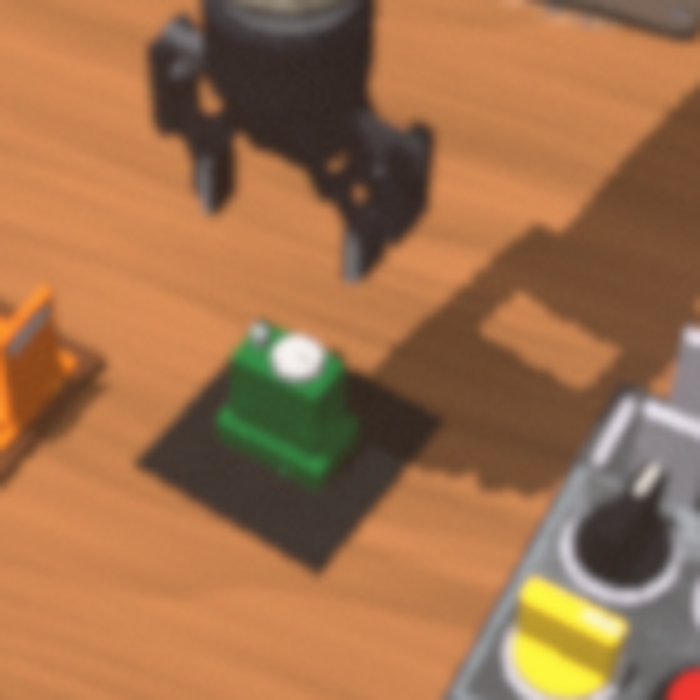

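```bash
python3 - <<'E'
from h import *
s,d=load("wrist12.pkl")
crop(d,270,195,370,285,7,"pics/w12g.png")
E
```

```text
(no output)
```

View pics/w12g.png

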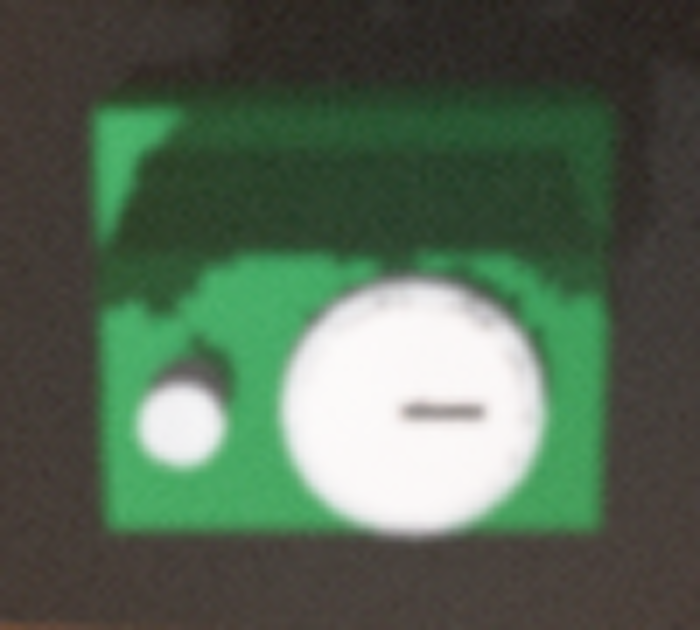

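```bash
python3 - <<'E'
from h import *
s,d=load("wrist12.pkl")
B=lambda u,v:(270+u/7,195+v/7)
P=[plane(d,*B(*p),.076,s) for p in [(100,250),(608,250),(604,531),(106,532)]];c=np.mean(P,axis=0)
L=(P[1]+P[2]-P[0]-P[3])/2;W=(P[2]+P[3]-P[0]-P[1])/2
print(c,np.linalg.norm(L),np.linalg.norm(W),np.degrees(np.arctan2(L[1],L[0])),np.degrees(np.arctan2(W[1],W[0])))
m=[plane(d,u/1.25,v/1.25,.004,s) for u,v in [(322,199),(491,207),(476,361),(323,355)]];print(np.mean(m,axis=0))
E
python3 go.py 0.485 -0.262 0.2 81.2
```

```text
[ 0.47115024 -0.01079105  0.076     ] 0.05199734296425445 0.030471302531681767 81.12338154510711 -8.749153038526398
[ 0.47097152 -0.00911597  0.004     ]
pos [ 0.4698 -0.0104  0.175 ] phi 81.07 tilt [-0.0052  0.001  -1.    ] j [-0.238 -0.101  2.128 -0.     1.12  -1.653] t 17.83 F [0.2 0.  0.6] w 0.851
tool delta cm [-24.62   5.39  -2.54]
rz -0.002
tilt fix rx,ry [-0.0053 -0.0002  0.    ]
```

>>> arm_command(
  deltas=[
    [[-1.6,0.6,-0.5],[0,0,0],0.85],
    [[-3,1.1,-1],[0,0,0],0.85],
    [[-3.5,1.3,-1],[0,0,0],0.85],
    [[-3.5,1.3,0],[0,0,0],0.85],
    [[-3.5,1.3,0],[0,0,0],0.85],
    [[-3.5,1.3,0],[0,0,0],0.85],
    [[-3,1.1,0],[0,0,0],0.85],
    [[-2,0.6,0],[0,0,0],0.85],
    [[-1,0.3,0],[0,0,0],0.85],
    [[0,0,0],[0,0,0],0.85],
    [[0,0,0],[0,0,0],0.85],
    [[0,0,0],[0,0,0],0.85],
    [[0,0,0],[0,0,0],0.85],
    [[0,0,0],[0,0,0],0.85],
  ],
)

```text
t: 19.0
eef_pos: [0.5207, -0.2661, 0.2015]
orientation: [-0.001, 0.759, 0.651, -0.001]
force: [-0.5, 0.5, 0.3]
grip_width: 0.845
```

```bash
python3 go.py 0.485 -0.262 0.2 81.2;  python3 - <<'E'
from h import *
s,d=snap("wrist","13")
crop(d,0,0,640,480,1.25,"pics/wrist13.png");crop(d,220,110,420,270,4,"pics/w13g.png")
E
```

```text
pos [ 0.5207 -0.2661  0.2015] phi 81.16 tilt [-2.1e-03  4.0e-04 -1.0e+00] j [-6.450e-01  1.300e-01  1.842e+00 -1.000e-03  1.171e+00 -2.062e+00] t 19.0 F [-0.5  0.5  0.3] w 0.845
tool delta cm [-0.14 -3.59  0.16]
rz -0.001
tilt fix rx,ry [-0.0021 -0.0001  0.    ]
```

View pics/wrist13.png

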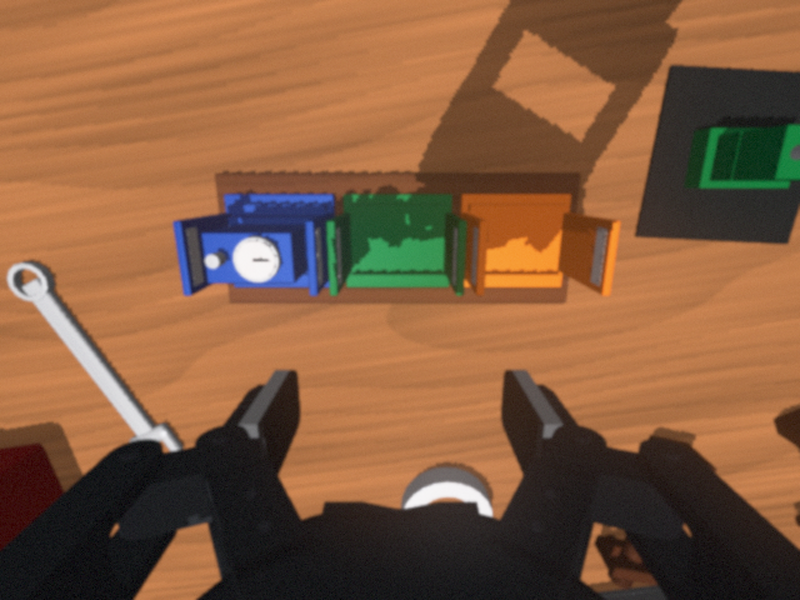

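View pics/w13g.png

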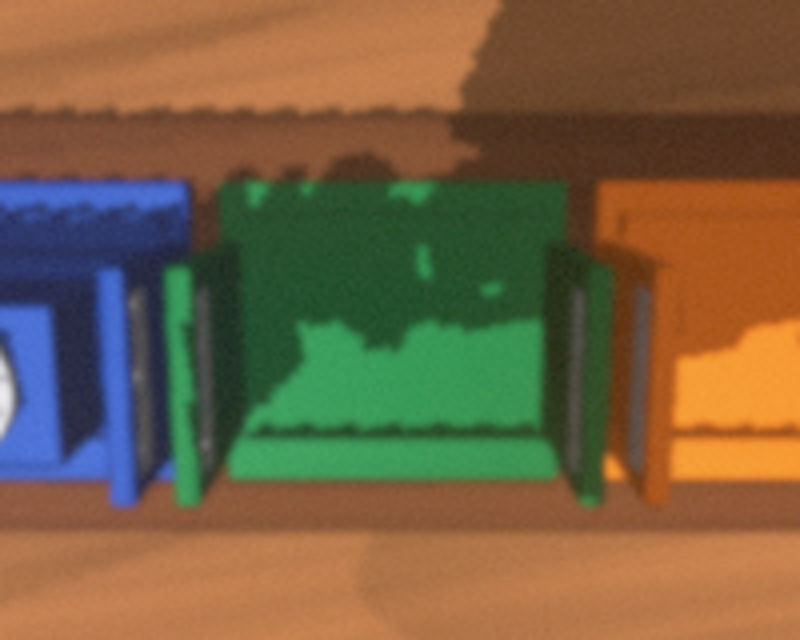

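```bash
python3 - <<'E'
from h import *
s,d=load("wrist13.pkl")
B=lambda u,v:(220+u/4,110+v/4)
def q(pts,z):
    P=[plane(d,*B(*p),z,s) for p in pts];c=np.mean(P,axis=0)
    L=(P[1]+P[2]-P[0]-P[3])/2;W=(P[2]+P[3]-P[0]-P[1])/2
    print(z,c.round(4),np.linalg.norm(L).round(4),np.linalg.norm(W).round(4),np.degrees(np.arctan2(L[1],L[0])).round(2),np.degrees(np.arctan2(W[1],W[0])).round(2));return c
for z in (.088,.091): q([(192,265),(588,263),(580,505),(202,505)],z)
q([(220,181),(567,181),(558,480),(230,480)],.024)
# outer edges of top walls
q([(165,265),(612,263),(603,505),(176,505)],.091)
# rack base long edges
e=[plane(d,*B(*p),.01,s) for p in [(20,530),(780,530)]];v=e[1]-e[0];print("y angle",np.degrees(np.arctan2(v[1],v[0])))
C=lambda u,v:(u/1.25,v/1.25)
P=[plane(d,*C(*p),.08,s) for p in [(217,172),(580,174),(567,303),(230,303)]]
P=[plane(d,*C(*p),.012,s) for p in [(217,172),(580,174),(567,303),(230,303)]]
print("rack",np.mean(P,axis=0),np.linalg.norm(P[1]-P[0]),np.linalg.norm(P[2]-P[3]))
for w in (P[1]-P[0],P[2]-P[3]): print(np.degrees(np.arctan2(w[1],w[0])))
crop(d,130,140,270,250,5.5,"pics/w13b.png")
E
```

```text
0.088 [ 0.4917 -0.264   0.088 ] 0.0713 0.0448 81.28 -8.75
0.091 [ 0.4912 -0.2639  0.091 ] 0.0704 0.0442 81.28 -8.75
0.024 [ 0.4906 -0.2636  0.024 ] 0.0776 0.0686 81.14 -8.86
0.091 [ 0.4912 -0.2642  0.091 ] 0.0796 0.0442 81.27 -8.77
y angle 81.14834724806688
rack [ 0.49119616 -0.26348554  0.012     ] 0.26554929301063884 0.26899306637971027
80.82463976519674
81.14832318801801
```

View pics/w13b.png

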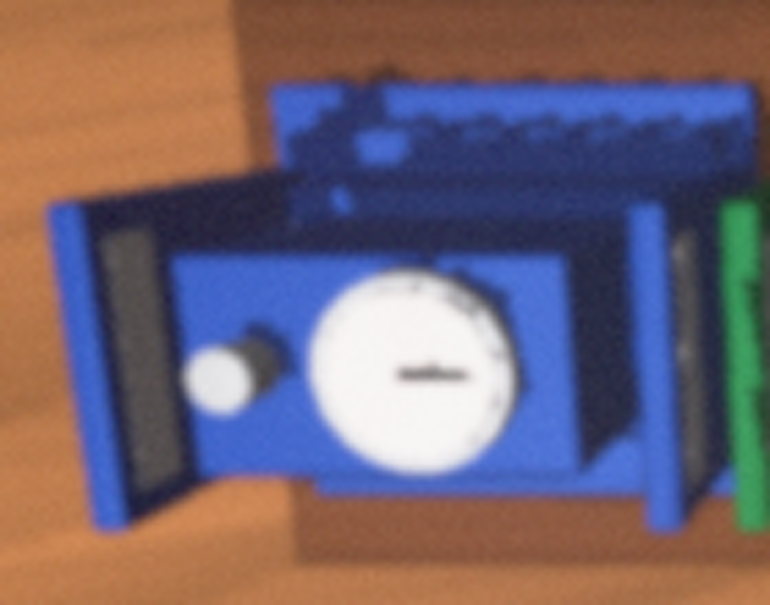

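>>> arm_command(
  deltas=[
    [[1.5,-0.5,0],[0,0,0],0.7],
    [[3,-1.1,0],[0,0,0],0.7],
    [[3.5,-1.25,0],[0,0,0],0.7],
    [[3.5,-1.25,0],[0,0,0],0.7],
    [[3.5,-1.25,0],[0,0,0],0.7],
    [[3.5,-1.25,0],[0,0,0],0.7],
    [[3.5,-1.25,0],[0,0,0],0.7],
    [[1.9,-0.7,0],[0,0,0],0.7],
    [[0.5,-0.25,0],[0,0,0],0.7],
    [[0,0,0],[0,0,0.112],0.7],
    [[0,0,0],[0,0,0.112],0.7],
    [[0,0,0],[0,0,0.112],0.7],
    [[0,0,0],[0,0,0.112],0.7],
    [[0,0,0],[0,0,0.112],0.7],
    [[0,0,0],[0,0,0.112],0.7],
    [[0,0,0],[0,0,0.112],0.7],
    [[0,0,0],[0,0,0.112],0.7],
  ],
)

```text
t: 20.47
eef_pos: [0.4715, -0.0129, 0.2018]
orientation: [-0.0, 0.967, 0.254, -0.001]
force: [-0.6, 0.5, 1.1]
grip_width: 0.701
```

>>> arm_command(
  deltas=[
    [[0,0,1],[0,0,0.112],0.7],
    [[0,0,1],[0,0,0.112],0.7],
    [[0,0,1],[0,0,0.112],0.7],
    [[0,0,1],[0,0,0.112],0.7],
    [[0,0,1],[0,0,0.112],0.7],
    [[0,0,1],[0,0,0.112],0.7],
    [[0,0,1],[0,0,0],0.7],
    [[0,0,0],[0,0,0],0.7],
    [[0,0,0],[0,0,0],0.7],
    [[0,0,0],[0,0,0],0.7],
    [[0,0,0],[0,0,0],0.7],
  ],
)

```text
t: 21.38
eef_pos: [0.472, -0.0129, 0.1325]
orientation: [0.0, 0.997, -0.076, -0.0]
force: [0.3, 0.5, 0.7]
grip_width: 0.701
```

```bash
python3 go.py 0.4711 -0.0108 0.052 -8.8;  python3 - <<'E'
from h import *
s,d=snap("wrist","14")
crop(d,0,0,640,480,1.25,"pics/wrist14.png")
E
```

```text
pos [ 0.472  -0.0129  0.1325] phi -8.7 tilt [-6.e-04 -2.e-04 -1.e+00] j [-0.243 -0.038  2.156 -0.     1.025 -0.09 ] t 21.38 F [0.3 0.5 0.7] w 0.701
tool delta cm [-0.12 -0.2   8.05]
rz 0.002
tilt fix rx,ry [0.0002 0.0005 0.    ]
```

View pics/wrist14.png

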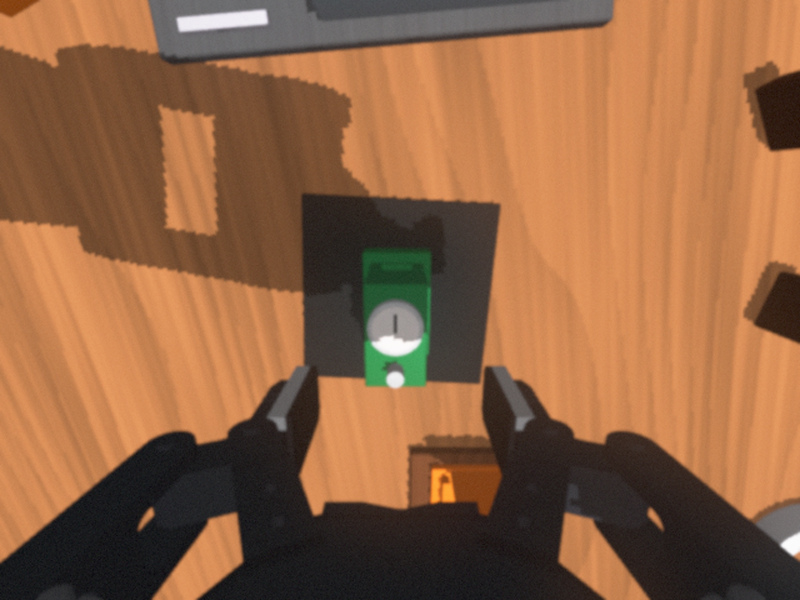

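>>> arm_command(
  deltas=[
    [[-0.12,-0.2,0.7],[0,0,0],0.7],
    [[0,0,1.3],[0,0,0],0.7],
    [[0,0,1.5],[0,0,0],0.7],
    [[0,0,1.5],[0,0,0],0.7],
    [[0,0,1.5],[0,0,0],0.7],
    [[0,0,1],[0,0,0],0.7],
    [[0,0,0.5],[0,0,0],0.7],
    [[0,0,0],[0,0,0],0.7],
    [[0,0,0],[0,0,0],0.7],
    [[0,0,0],[0,0,0],0.7],
  ],
)

```text
t: 22.27
eef_pos: [0.4712, -0.0107, 0.0525]
orientation: [0.0, 0.997, -0.076, -0.0]
force: [-0.2, -0.0, -1.3]
grip_width: 0.702
```

```bash
python3 go.py 0.4711 -0.0108 0.052 -8.8;  python3 - <<'E'
from h import *
s,d=snap("wrist","15")
crop(d,0,0,640,480,1.25,"pics/wrist15.png")
E
```

```text
pos [ 0.4712 -0.0107  0.0525] phi -8.76 tilt [-3.e-04 -2.e-04 -1.e+00] j [-0.238  0.099  2.192 -0.     0.85  -0.085] t 22.27 F [-0.2 -0.  -1.3] w 0.702
tool delta cm [-0.01  0.01  0.05]
rz 0.001
tilt fix rx,ry [0.0002 0.0003 0.    ]
```

View pics/wrist15.png

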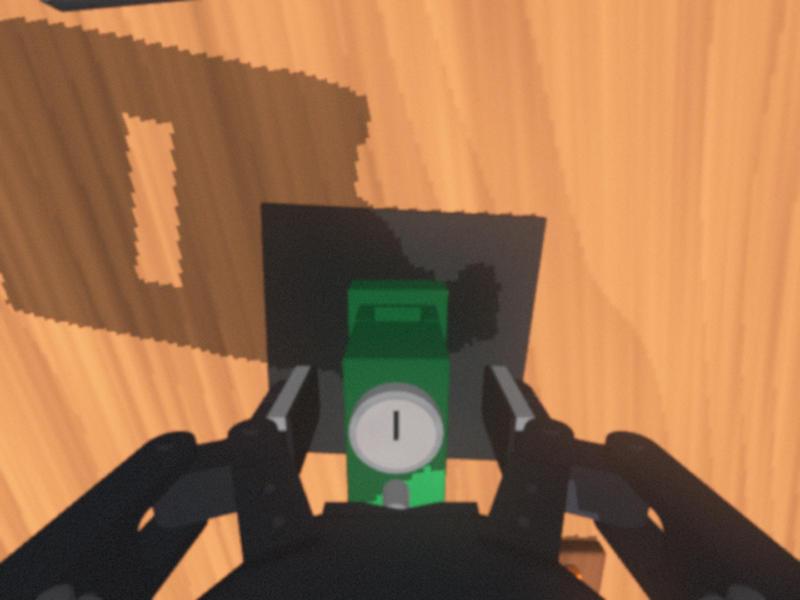

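>>> arm_command(
  deltas=[
    [[0,0,0],[0,0,0],0],
    [[0,0,0],[0,0,0],0],
    [[0,0,0],[0,0,0],0],
    [[0,0,0],[0,0,0],0],
    [[0,0,0],[0,0,0],0],
    [[0,0,0],[0,0,0],0],
    [[0,0,-0.5],[0,0,0],0],
    [[0,0,-1],[0,0,0],0],
    [[0,0,-2],[0,0,0],0],
    [[0,0,-2.5],[0,0,0],0],
    [[0,0,-2.5],[0,0,0],0],
    [[0,0,-2],[0,0,0],0],
    [[0,0,-1.5],[0,0,0],0],
    [[0,0,0],[0,0,0],0],
    [[0,0,0],[0,0,0],0],
    [[0,0,0],[0,0,0],0],
  ],
)

```text
t: 23.65
eef_pos: [0.4695, -0.0103, 0.1702]
orientation: [-0.0, 0.997, -0.076, -0.002]
force: [0.1, -0.8, -4.5]
grip_width: 0.342
```

```bash
python3 go.py 0.4911 -0.2638 0.172 -8.8;  python3 - <<'E'
from h import *
s,d=snap("wrist","16")
crop(d,0,0,640,480,1.25,"pics/wrist16.png")
s,d=snap("scene","16");crop(d,260,145,400,285,5,"pics/scene16.png")
E
```

```text
pos [ 0.4695 -0.0103  0.1702] phi -8.77 tilt [-4.6e-03  9.0e-04 -1.0e+00] j [-0.238 -0.096  2.133 -0.     1.109 -0.085] t 23.65 F [ 0.1 -0.8 -4.5] w 0.342
tool delta cm [ 5.99 24.72 -0.21]
rz 0.001
tilt fix rx,ry [-0.0002  0.0047  0.    ]
```

View pics/wrist16.png

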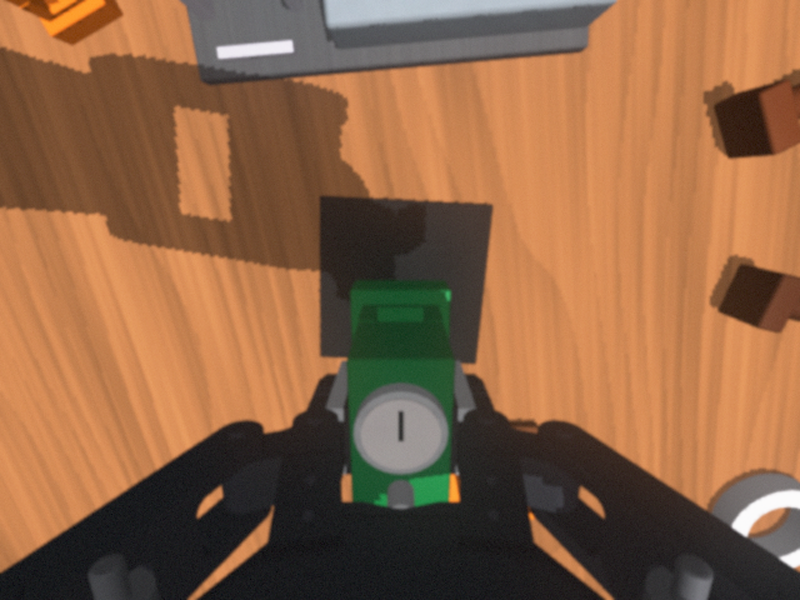

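View pics/scene16.png

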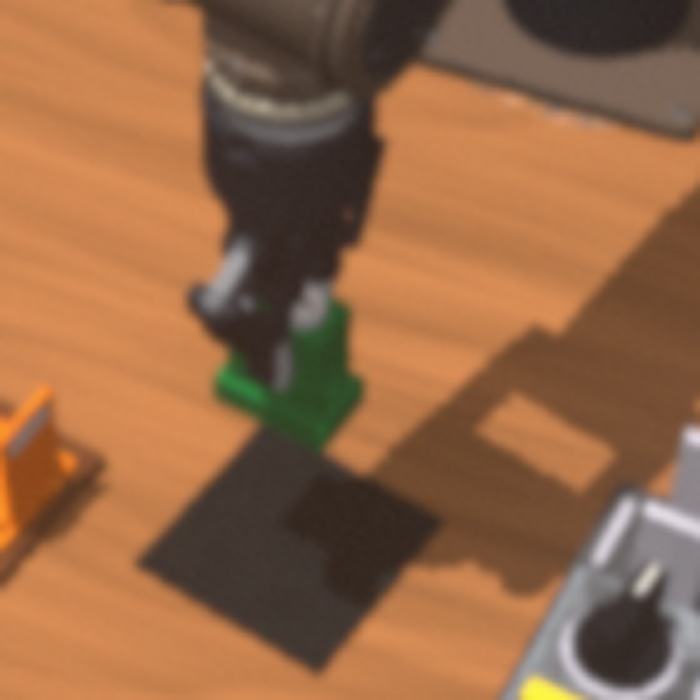

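>>> arm_command(
  deltas=[
    [[0.3,1.4,-0.1],[0,0,0],0],
    [[0.6,2.6,-0.1],[0,0,0],0],
    [[0.8,3.2,0],[0,0,0],0],
    [[0.8,3.2,0],[0,0,0],0],
    [[0.8,3.2,0],[0,0,0],0],
    [[0.8,3.2,0],[0,0,0],0],
    [[0.8,3.2,0],[0,0,0],0],
    [[0.6,2.4,0],[0,0,0],0],
    [[0.3,1.5,0],[0,0,0],0],
    [[0.2,0.8,0],[0,0,0],0],
    [[0,0,0],[0,0,0],0],
    [[0,0,0],[0,0,0],0],
    [[0,0,0],[0,0,0],0],
    [[0,0,0],[0,0,0],0],
    [[0,0,0],[0,0,0],0],
  ],
)

```text
t: 25.0
eef_pos: [0.4924, -0.2626, 0.1736]
orientation: [-0.0, 0.997, -0.076, -0.001]
force: [-0.2, 0.2, -3.2]
grip_width: 0.346
```

```bash
python3 go.py 0.4911 -0.2638 0.064 -8.8;  python3 - <<'E'
from h import *
s,d=snap("wrist","17")
crop(d,0,0,640,480,1.25,"pics/wrist17.png")
s,d=snap("scene","17");crop(d,170,125,310,265,5,"pics/scene17.png")
E
```

```text
pos [ 0.4924 -0.2626  0.1736] phi -8.68 tilt [-2.1e-03  5.0e-04 -1.0e+00] j [-6.710e-01  1.020e-01  1.927e+00 -1.000e-03  1.114e+00 -5.190e-01] t 25.0 F [-0.2  0.2 -3.2] w 0.346
tool delta cm [-0.09  0.14 10.96]
rz 0.002
tilt fix rx,ry [-0.0002  0.0022 -0.    ]
```

View pics/wrist17.png

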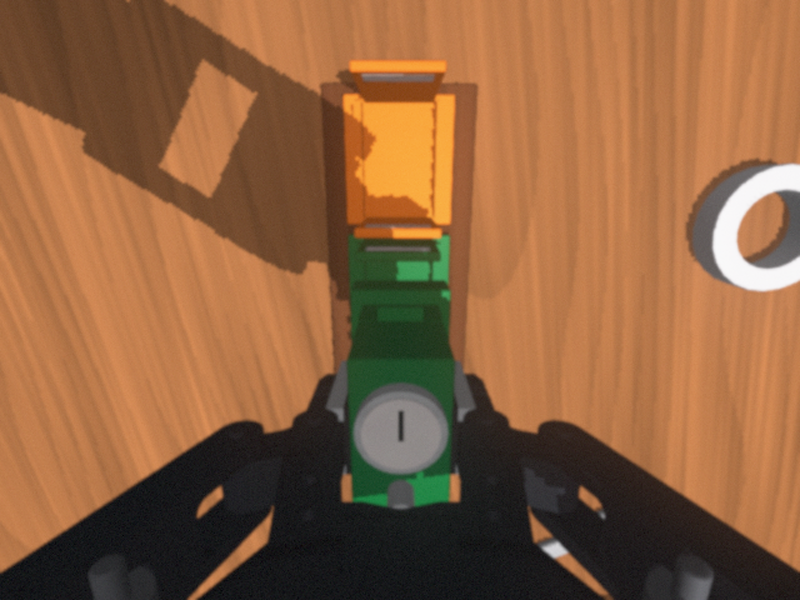

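View pics/scene17.png

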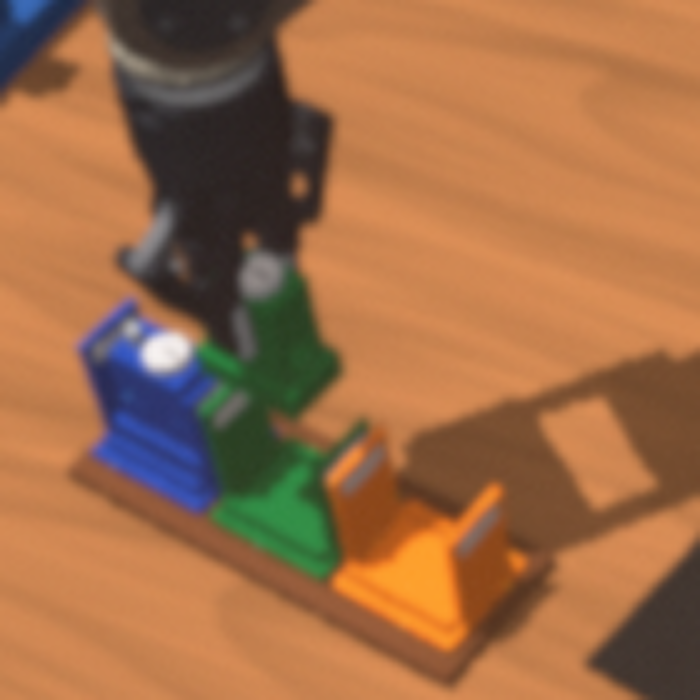

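>>> arm_command(
  deltas=[
    [[-0.09,0.14,1],[0,0.001,0.002],0],
    [[0,0,1.5],[0,0,0],0],
    [[0,0,0.5],[0,0,0],0],
    [[0,0,0],[0,0,0],0],
    [[0,0,0],[0,0,0],0],
    [[0,0,0],[0,0,0],0],
    [[0,0,0],[0,0,0],0],
    [[0,0,0],[0,0,0],0],
    [[0,0,0],[0,0,0],0],
  ],
)

```text
t: 25.85
eef_pos: [0.4915, -0.2653, 0.1442]
orientation: [0.0, 0.997, -0.077, -0.0]
force: [0.2, -0.2, -3.1]
grip_width: 0.341
```

```bash
python3 go.py 0.4911 -0.2638 0.064 -8.8;  python3 - <<'E'
from h import *
s,d=snap("wrist","18")
crop(d,0,0,640,480,1.25,"pics/wrist18.png")
E
python3 go.py 0.4911 -0.2638 0.064 -8.8
```

```text
pos [ 0.4915 -0.2653  0.1442] phi -8.88 tilt [-2.e-04 -6.e-04 -1.e+00] j [-6.760e-01  1.380e-01  1.947e+00 -1.000e-03  1.056e+00 -5.210e-01] t 25.85 F [ 0.2 -0.2 -3.1] w 0.341
tool delta cm [-0.06 -0.15  8.02]
rz -0.001
tilt fix rx,ry [ 0.0006  0.0001 -0.    ]
pos [ 0.4914 -0.2653  0.1441] phi -8.88 tilt [-4.e-04 -4.e-04 -1.e+00] j [-6.760e-01  1.380e-01  1.947e+00 -1.000e-03  1.056e+00 -5.210e-01] t 25.9 F [ 0.3  0.1 -2.8] w 0.346
tool delta cm [-0.05 -0.14  8.01]
rz -0.001
tilt fix rx,ry [ 0.0005  0.0003 -0.    ]
```

View pics/wrist18.png

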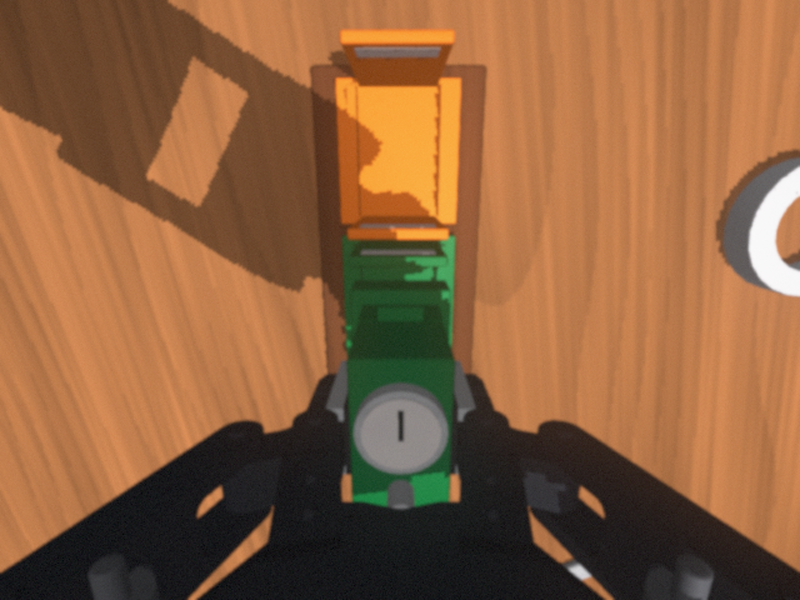

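>>> arm_command(
  deltas=[
    [[-0.05,-0.14,0.5],[0,0,0],0],
    [[0,0,1],[0,0,0],0],
    [[0,0,1.2],[0,0,0],0],
    [[0,0,1.2],[0,0,0],0],
    [[0,0,1],[0,0,0],0],
    [[0,0,0.4],[0,0,0],0],
    [[0,0,0],[0,0,0],0],
    [[0,0,0],[0,0,0],0],
    [[0,0,0],[0,0,0],0],
  ],
)

```text
t: 26.65
eef_pos: [0.4913, -0.264, 0.0911]
orientation: [0.0, 0.997, -0.077, -0.0]
force: [-0.1, -0.7, -2.4]
grip_width: 0.343
```

```bash
python3 go.py 0.4911 -0.2638 0.064 -8.8
```

```text
pos [ 0.4913 -0.264   0.0911] phi -8.88 tilt [-1.e-04 -7.e-04 -1.e+00] j [-6.750e-01  2.110e-01  1.975e+00 -1.000e-03  9.560e-01 -5.190e-01] t 26.65 F [-0.1 -0.7 -2.4] w 0.343
tool delta cm [-0.03 -0.02  2.71]
rz -0.001
tilt fix rx,ry [ 0.0007 -0.     -0.    ]
```

>>> arm_command(
  deltas=[
    [[0,0,0.6],[0,0,0],0],
    [[0,0,0.7],[0,0,0],0],
    [[0,0,0.5],[0,0,0],0],
    [[0,0,0.3],[0,0,0],0],
    [[0,0,0.2],[0,0,0],0],
    [[0,0,0.2],[0,0,0],0],
    [[0,0,0.15],[0,0,0],0],
    [[0,0,0],[0,0,0],0],
    [[0,0,0],[0,0,0],0],
    [[0,0,0],[0,0,0],0],
  ],
)

```text
t: 27.48
eef_pos: [0.4911, -0.2638, 0.0643]
orientation: [0.0, 0.997, -0.077, -0.0]
force: [-0.3, -0.6, -2.6]
grip_width: 0.345
```

```bash
python3 go.py 0.4911 -0.2638 0.064 -8.8; python3 - <<'E'
from h import *
s,d=snap("wrist","19")
crop(d,0,0,640,480,1.25,"pics/wrist19.png")
s,d=snap("scene","19");crop(d,170,145,310,285,5,"pics/scene19.png")
E
```

```text
pos [ 0.4911 -0.2638  0.0643] phi -8.88 tilt [-3.e-04 -5.e-04 -1.e+00] j [-6.750e-01  2.520e-01  1.984e+00 -1.000e-03  9.050e-01 -5.190e-01] t 27.48 F [-0.3 -0.6 -2.6] w 0.345
tool delta cm [-0.   -0.    0.03]
rz -0.001
tilt fix rx,ry [0.0005 0.0002 0.    ]
```

View pics/scene19.png

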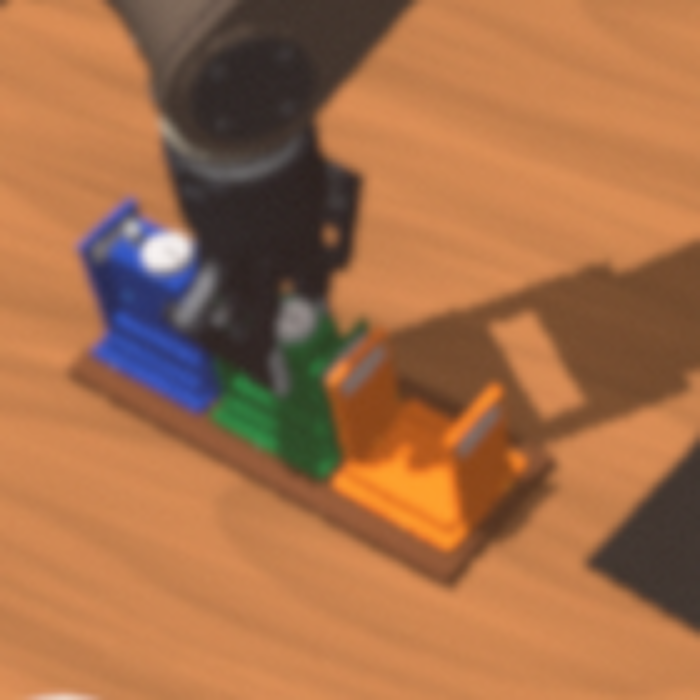

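>>> arm_command(
  deltas=[
    [[0,0,0.1],[0,0,0],0],
    [[0,0,0.1],[0,0,0],0],
    [[0,0,0],[0,0,0],0],
    [[0,0,0],[0,0,0],0],
  ],
)

```text
t: 27.92
eef_pos: [0.4912, -0.2639, 0.0643]
orientation: [-0.0, 0.997, -0.077, -0.001]
force: [-4.3, 3.2, 9.3]
grip_width: 0.341
```

```bash
python3 go.py 0.4911 -0.2638 0.064 -8.8
```

```text
pos [ 0.4912 -0.2639  0.0643] phi -8.87 tilt [-1.5e-03  1.0e-04 -1.0e+00] j [-6.750e-01  2.530e-01  1.983e+00 -1.000e-03  9.070e-01 -5.190e-01] t 27.92 F [-4.3  3.2  9.3] w 0.341
tool delta cm [-0.01 -0.01  0.03]
rz -0.001
tilt fix rx,ry [0.0001 0.0015 0.    ]
```

Contact with the floor at the expected height (0.0643). Release and rise.

>>> arm_command(
  deltas=[
    [[0,0,-0.1],[0,0,0],0],
    [[0,0,0],[0,0,0],0.45],
    [[0,0,0],[0,0,0],0.65],
    [[0,0,0],[0,0,0],0.65],
    [[0,0,0],[0,0,0],0.65],
    [[0,0,0],[0,0,0],0.65],
    [[0,0,-1],[0,0,0],0.65],
    [[0,0,-2],[0,0,0],0.65],
    [[0,0,-2.5],[0,0,0],0.65],
    [[0,0,-2.5],[0,0,0],0.65],
    [[0,0,-2.5],[0,0,0],0.65],
    [[0,0,-2.5],[0,0,0],0.65],
    [[0,0,0],[0,0,0],0.65],
    [[0,0,0],[0,0,0],0.65],
    [[0,0,0],[0,0,0],0.65],
    [[0,0,0],[0,0,0],0.65],
  ],
)

```text
t: 29.25
eef_pos: [0.4901, -0.263, 0.1913]
orientation: [-0.001, 0.997, -0.077, -0.002]
force: [-0.1, 0.3, -0.6]
grip_width: 0.652
```

```bash
python3 go.py 0.4911 -0.2638 0.064 -8.8; python3 - <<'E'
from h import *
s,d=snap("wrist","20")
crop(d,0,0,640,480,1.25,"pics/wrist20.png")
s,d=snap("scene","20");crop(d,170,145,310,285,5,"pics/scene20.png")
s,d=snap("top","20");crop(d,190,195,310,295,6,"pics/top20_rig.png")
E
```

```text
pos [ 0.4901 -0.263   0.1913] phi -8.88 tilt [-0.0035  0.0021 -1.    ] j [-6.750e-01  7.900e-02  1.917e+00 -1.000e-03  1.149e+00 -5.190e-01] t 29.25 F [-0.1  0.3 -0.6] w 0.652
tool delta cm [ 0.16  0.09 12.73]
rz -0.001
tilt fix rx,ry [-0.0015  0.0038 -0.    ]
```

View pics/wrist20.png

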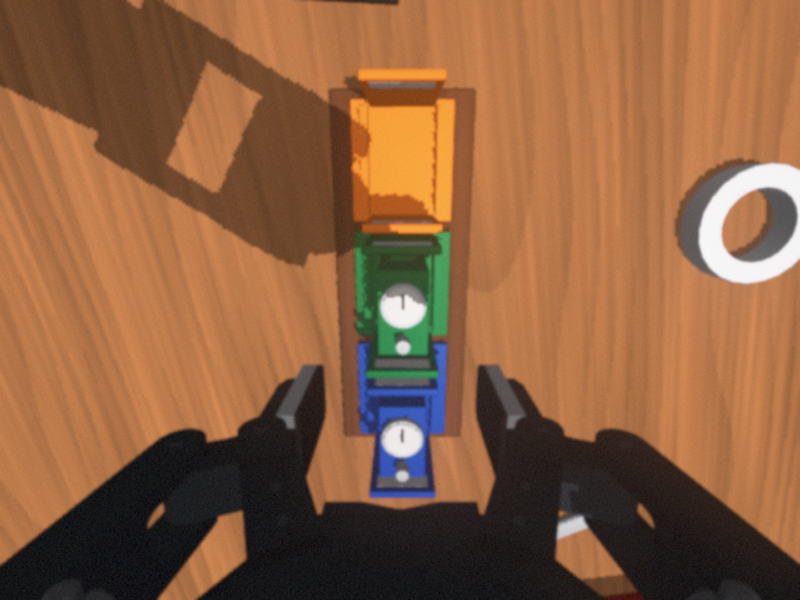

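View pics/scene20.png

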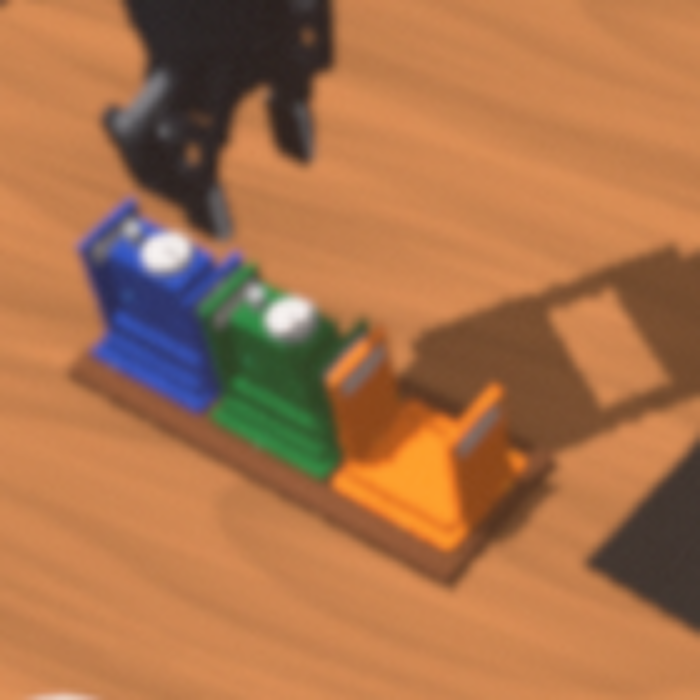

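View pics/top20_rig.png

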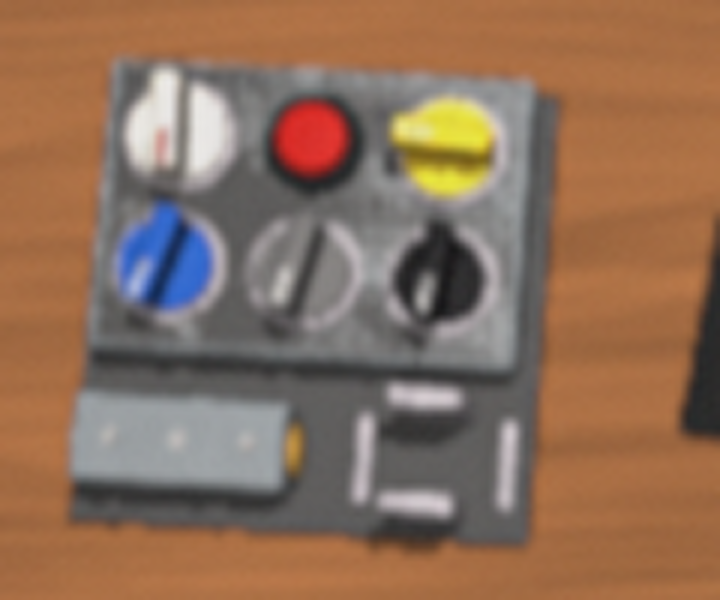

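```bash
python3 - <<'E'
from h import *
s,d=load("wrist20.pkl")
g=plane(d,403/1.25,306/1.25,.097,s);b=plane(d,402.5/1.25,438/1.25,.097,s);print(g,b,np.linalg.norm(g-b))
print("centre est", g-0.0052*np.array([np.cos(np.radians(81.2)),np.sin(np.radians(81.2)),0]))
from rig import bot
print(bot.observe()["force"].round(2)); print(bot.close_job())
E
```

```text
[ 0.49275787 -0.25777937  0.097     ] [ 0.47939606 -0.34197842  0.097     ] 0.08525267173752916
centre est [ 0.49196235 -0.26291816  0.097     ]
[ 0.12 -0.09 -0.18]
the job is handed in; nothing more can be done
None
```

I turned the yellow knob clockwise to its stop and the ram drew fully back. I then lifted the green gauge by its end faces and stood it on the black mat. After letting go, I took it again by its long sides, set it down in the green holder, backed the gripper off and handed the job in at about 29 s of the 67 s limit.

- **Gauge in the holder:** it touched the floor with the TCP at 0.0643 m, against about 0.0645 m expected. Its dial puts the centre at about (0.492, -0.263), which is 1 to 2 mm from my measured slot centre of (0.491, -0.264). The pictures show it upright and aligned with the pocket.
- **Spacing check:** the green and blue dials measured 85.3 mm apart, where the holders are 87 mm apart. That 1.7 mm difference is within measuring error.
- **Ram:** in the last top view it is still fully drawn back. I saw no change in the other knobs or the red button.
- **Fingers and loose things:** the fingers were clear, with about 0 N on the wrist, when I handed in. I noticed no loose thing out of place, but I did not measure the positions of any.
- **Not seen directly:** I had no contact reading for the neighbouring knobs during the turn. The pictures show the fingers clear of them before and at the end of it. No verdict was reported.

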